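# Centre the fine drive, then run the probe down to its stop

## Robot

A 6-joint arm with a two-finger parallel gripper is mounted at the origin on a cart in front of the work surface, level with it; the furniture and walls round the work are solid. World frame = base frame: x ahead of the robot, y to its left, z up, the work surface at z = 0. Lengths are in m, angles in degrees, forces in N, time in s.
With the tool pointing down it reaches from about 0.4 to 0.825 m from the base axis. Payload 7 kg.
Tool frame: the origin (TCP) lies midway between the tips of the shut fingers; the grasp point (between the pads) lies 19 mm behind it; z points along the fingers, y is the line along which they close (so a half turn about z gives the same grasp; the last joint's range is limited). The gripper opens to 88 mm and grips with 3 to 60 N. Pads are 19 mm wide; open, the fingers measure 130 mm over their backs; the gripper's body (78 mm by 193 mm) begins 47 mm behind the grasp point.
Start: joints at [-52.821, 20.546, 0.682, 0, -70.136, -16.507], TCP at [0.238, -0.632, 0.227] pointing down, gripper open.
Joint ranges: [-176.03, 176.03], [-82.01, 121.73], [-58.28, 71.71], [-173.87, 95.51], [-174.79, -0.11], [-173.66, 173.66]. Speed limits (degrees/s): [136.94, 136.94, 172.46, 180, 180, 180].

## Interface

Orientations are given as [roll, pitch, yaw] about the fixed x, y, z axes, in that order (R = Rz(yaw) Ry(pitch) Rx(roll)).
In Python, from plant import ctrl gives the robot as it stands.
- The arm moves only by the tool step_arm, never from a script. Its argument "rows" is a list of rows, each a list of 3 entries, a list of its own where there are three numbers: the closure, from 0 (fully open) to 1 (shut), then the shift along the world's x, y, z in mm, then the turn, a rotation vector about the world's x, y, z in rad. A call has exactly 5 rows; each row is the pose to reach, as a shift and turn from the pose commanded when the call began; what a row does not reach only later rows make up. A row lasts 1/12 s, in which the tool goes at most 41.7 mm and 7.16 degrees, less where a joint would pass 70% of its speed; a pose out of reach is approached as far as the arm can. A call with a gripper value outside its range is refused whole. The fingers move at their own pace and stop on an object; the grip force is fixed at half the most. Time passes only in rows, so rows that repeat a pose let the fingers close, or fill a call up. It gives the time, the measured TCP pose, the force, the opening and the grip force at its end, in the units of the state.
- ctrl.get_obs(): the state, without advancing time (a new reading comes with each control period).
- ctrl.snapshot(name): name is "scene" or "top"; returns the picture (400x640x3 uint8, red, green, blue); there is no depth.
- ctrl.camera_model(name): a dict with "intrinsics" (3x3 intrinsics, pixels), "R" (3x3) and "t" (3): a world point X has camera coordinates R X + t. Camera axes: x right, y down, z forward; pixel columns grow to the right and rows downward; lengths in m; the calibration is good to about 2 mm. A picture is of the moment at which its call begins. camera_model takes no time and is no camera call.
- ctrl.close_job(): hands the job in; it is judged then, once.
The state is a dict: "clock": time; "joint_pos": joint angles; "qvel": joint speeds; "tau": joint torques, N m; "tool_pos": TCP position; "orientation": TCP orientation; "force": force on the tool from outside, world axes, zero at the start; "moment": the same for the moment, N m; "opening": finger opening in m; "gripper_force": force on a finger pad.
Only numpy, scipy, OpenCV 4.12 (cv2) and the standard library are available. Lean on these libraries where they do the work, as an engineer would, in place of code of your own. Each camera call takes 0.05 s, during which the arm holds its last target. There are 200 camera calls.

## Task

Get the probe positioner on the small black breadboard ready for use. First turn only the small inner (fine) knob until the white line on it stands at the red datum line on the flange, without turning the large outer (coarse) ring; then, leaving the fine knob on its line, turn the outer ring clockwise to run the carriage down until it rests fully against the orange stop collar, feeling for the stop so that the collar is not pushed along its rod. Leave the sample chamber under the probe and the other things on the table where they are.

Things in the scene. Friction and masses are not known exactly. Their poses are not given: they have to be found in the camera images.
- fine_knob (a point): Small inner (fine) knob of the probe positioner: black knurled cylinder, 24 mm diameter, 26 mm long, at the upper end of the inclined drive. Point: its centre, half-way along its length. Its z axis is the knob axis, which points up out of the free end, towards the robot side, 40 degrees from vertical; x points along the white line on the knob's end face and side. Its lower end is 2.5 mm above the upper face of the outer ring.
- fine (a joint): Turn of the fine knob, rad: 0 = its white line at the red datum line on the pale flange (the centre of the fine travel); grows clockwise as seen looking at the knob's end. Starts between 0.7 and 1.5; limits -2 and 2; friction 0.02 N m, it stays where it is left. It shifts the slide that carries ring, rods, collar, carriage and probe by 0.25 mm per rad along the axis (clockwise = down).
- coarse_ring (a point): Large outer (coarse) ring on the same axis, just below the fine knob: black knurled disc with a pale face, 45 mm diameter, 16 mm high. Point: its centre, half-way up, 23.5 mm below the fine knob's centre along the axis. z axis as for the fine knob. Under it, 2 mm away, is a fixed pale flange of 60 mm diameter with the red datum line at its upper edge, the edge away from the robot.
- coarse (a joint): Turn of the outer ring, rad: starts at 0, grows clockwise as seen looking at the knob's end; clockwise drives the carriage down by 6 mm per rad, as far as the stop collar (2 to 3.4 rad from the start). Friction 0.06 N m, it stays where it is left; a grasp can be renewed at any angle. Can also be turned back to -1.2.
- carriage_face (a point): Point on the underside of the aluminium carriage that slides on two 8 mm rods below the drive housing; this is the face that meets the stop collar, on the axis of the same rod. z axis parallel to the knob axis (carriage moves along -z).
- collar_face (a point): Centre of the upper face of the orange stop collar (17 mm diameter, 9 mm high), clamped on one rod. The carriage is home when carriage_face reaches this point. It holds by friction: about 30 N from the carriage (0.18 N m at the outer ring on top of its friction) pushes it down the rod, and then it no longer marks the set height. z axis parallel to the knob axis.
- probe_tip (a point): Tip of the steel probe carried by the carriage, above the sample chamber; it must stay clear of the robot. z axis parallel to the knob axis.
- sample_mid (a point): Centre, half-way up, of the sample chamber (plate 28 x 56 x 13 mm with a ring) that lies loose on the small aluminium stage under the probe.
- objective: Microscope objective, 31 mm diameter, 50 mm tall, standing loose; origin at the centre of its underside. Bystander.
- oil_bottle: Small dropper bottle, 28 mm diameter, 66 mm tall, standing loose; origin at the centre of its underside. Bystander.
- screw_tub: Round pale tub of screws, 60 mm diameter, 34 mm tall, loose; origin at the centre of its underside. Bystander.
- post_holder: Black post holder on a slotted foot, 38 x 75 x 79 mm, loose; origin at the centre of its underside. Bystander.

How it is judged:
By the outcome, as a careful person would: the job done as asked, in the order asked, and still so for the second after the job is handed in, with the robot touching nothing.
It also fails if it takes over 58 s, if anything falls off the work surface, if the arm or the gripper's body presses on something with over 40 N, if the wrist force passes 120 N, or if a joint passes its speed limit or range.

## Working session

There is one attempt and no reset: what is moved stays moved. The work goes in short steps, Python scripts to look and compute and a tool call to move; the robot and the scene stay as the last step left them, time stands still between calls to the robot, and variables do not carry over. Pictures are saved under pics/ and viewed, at most 10 in all, crops included, and the job is handed in when it is done.

Besides the shell and the picture viewer there is one more tool, called after ">>>" by a JSON object that holds its "fn" and its "kwargs", one argument or row to a line. step_arm: Moves the arm, as the interface text tells. Its arguments: {"type":"object","properties":{"rows":{"type":"array"}},"required":["rows"]}

```bash
ls; mkdir -p pics; python3 - <<'E'
from plant import ctrl
import cv2
for n in("scene","top"):
    im=ctrl.snapshot(n); cv2.imwrite(f"pics/{n}0.png",im[:,:,::-1])
    m=ctrl.camera_model(n); print(n,m["intrinsics"],m["R"],m["t"], -m["R"].T@m["t"])
print(ctrl.get_obs())
E
```

```text
pics
scene [[435.99869562   0.         319.97510264]
 [  0.         435.99869562 200.51959556]
 [  0.           0.           1.        ]] [[ 0.85673854 -0.51573421 -0.00416012]
 [-0.2904418  -0.47578548 -0.83022391]
 [ 0.42619554  0.71249309 -0.55741452]] [-0.43220016  0.32946276  0.65360361] [ 0.18740934 -0.53183487  0.636058  ]
top [[436.1693778    0.         319.16978162]
 [  0.         436.1693778  197.47948401]
 [  0.           0.           1.        ]] [[-0.01579158 -0.99984731  0.00748176]
 [-0.99494268  0.0149709  -0.09932235]
 [ 0.09919517 -0.00901238 -0.99502718]] [0.08399863 0.59301445 1.04283641] [0.48789752 0.08450628 1.0959217 ]
{'clock': 0.1, 'joint_pos': array([-5.28213171e+01,  2.05883553e+01,  6.42333263e-01, -1.75503931e-02,
       -7.01351265e+01, -1.65042863e+01]), 'qvel': array([-0.00820292, -0.08279   ,  0.1155191 ,  0.07183654, -0.01935632,
       -0.04067526]), 'tau': array([-1.47921295e-03, -5.84165668e+01,  2.93751812e+01,  7.01554075e+00,
        1.01598114e-02, -3.16669775e-05]), 'tool_pos': array([ 0.23812538, -0.63117145,  0.22573054]), 'orientation': array([ 1.79917507e+02, -7.23559664e-03, -1.59331574e+02]), 'force': array([ 0.08150783, -0.13170256, -0.34125065]), 'moment': array([0.01890001, 0.01268372, 0.03970512]), 'gripper_force': 0.0, 'opening': 0.08766029411106312}
```

View pics/scene0.png

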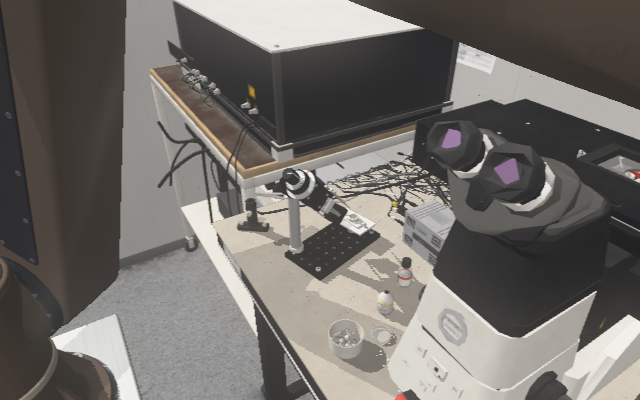

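View pics/top0.png

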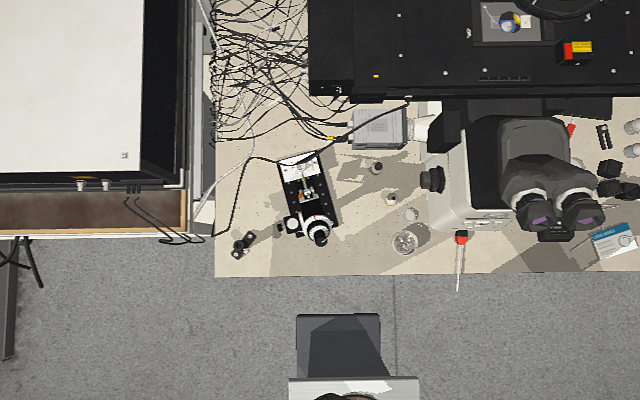

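The scene view shows the device with the knob at about (293,182) and the breadboard at about (330,245). In the top view the knob is at about (318,235) and the breadboard at (305,190). I'll enlarge both.

```bash
python3 - <<'E'
import cv2, numpy as np
a=cv2.imread("pics/scene0.png")[155:275,245:385]; b=cv2.imread("pics/top0.png")[150:255,265:345]
a=cv2.resize(a,None,fx=4.2,fy=4.2,interpolation=cv2.INTER_CUBIC)[:, :]
b=cv2.resize(b,None,fx=5.5,fy=5.5,interpolation=cv2.INTER_CUBIC)
cv2.imwrite("pics/c1.png",a);cv2.imwrite("pics/c2.png",b); print(a.shape,b.shape)
E
```

```text
(504, 588, 3) (578, 440, 3)
```

View pics/c1.png

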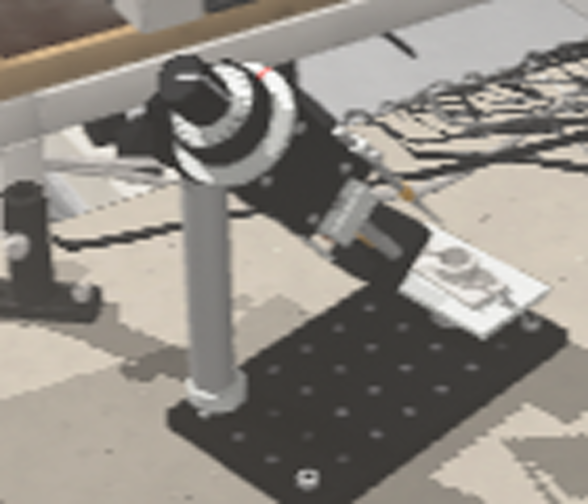

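View pics/c2.png

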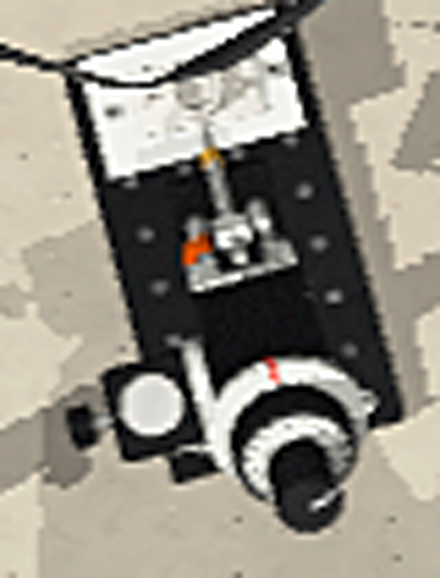

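The crops show the following (crop pixels):
- **Scene crop:** knob end face near (185,83) with its white line running to about (222,92). The red datum is at about (263,73).
- **Top crop:** knob face near (308,506) with its line running to about (337,491). The datum is at (272,370) and the orange collar at (198,248).

The post and clamp stand on the left (+y) side of the drive.

```bash
cat > h.py <<'E'
import cv2, numpy as np
from scipy.optimize import least_squares
from plant import ctrl
C={n:ctrl.camera_model(n) for n in("scene","top")}
def proj(n,X):
    c=C[n]; p=c["intrinsics"]@(c["R"]@np.asarray(X)+c["t"]); return p[:2]/p[2]
def ray(n,uv):
    c=C[n]; d=c["R"].T@np.linalg.solve(c["intrinsics"],[*uv,1.]); return -c["R"].T@c["t"], d/np.linalg.norm(d)
def plane(n,uv,z):
    o,d=ray(n,uv); return o+d*(z-o[2])/d[2]
def tri(us,ut):
    A=np.zeros((3,3));b=np.zeros(3);R=[]
    for n,u in(("scene",us),("top",ut)):
        o,d=ray(n,u);M=np.eye(3)-np.outer(d,d);A+=M;b+=M@o;R.append((M,o))
    X=np.linalg.solve(A,b); return X,[float(np.linalg.norm(M@(X-o))*1000) for M,o in R]
def axes(psi): # psi: azimuth of away-from-robot direction
    h=np.array([np.cos(psi),np.sin(psi),0]);s,c=np.sin(np.radians(40)),np.cos(np.radians(40)); z=np.array([0,0,1.])
    a=-s*h+c*z; e=c*h+s*z; return a,e,np.cross(a,e)
def cs(p): return np.array([p[0]/4.2+245-.38,p[1]/4.2+155-.38])
def ct(p): return np.array([p[0]/5.5+265-.41,p[1]/5.5+150-.41])
def blobs(im,cond,box):
    x0,y0,x1,y1=box; s=im[y0:y1,x0:x1].astype(int); r,g,b=s[...,0],s[...,1],s[...,2]
    w=np.clip(cond(r,g,b),0,None).astype(float); yy,xx=np.mgrid[y0:y1,x0:x1]
    return (np.array([(w*xx).sum(),(w*yy).sum()])/w.sum(), int((w>0).sum())) if w.sum() else None
E
python3 - <<'E'
from h import *
S=cv2.imread("pics/scene0.png")[:,:,::-1];T=cv2.imread("pics/top0.png")[:,:,::-1]
red=lambda r,g,b:(r-np.maximum(g,b)-60)
ds=blobs(S,red,(300,165,315,180));dt=blobs(T,red,(308,210,322,225));print("red",ds,dt)
D=tri(ds[0],dt[0]);print("datum",D)
org=lambda r,g,b:(r-b-90)
ot=blobs(T,org,(295,188,308,202));print("collar top",ot)
F=tri(cs((185,83)),ct((308,506)));print("face",F)
# board edges, z~.012
L=[plane("top",ct(p),.012) for p in((290,30),(400,420),(68,75),(150,365))]
for i in(0,2): v=L[i]-L[i+1];print("edge az",np.degrees(np.arctan2(v[1],v[0])))
print(L)
psi0=np.arctan2(*(L[0]-L[1])[[1,0]])
def res(x):
    a,e,f=axes(x[3]);P=x[:3];r=[]
    for n,d,k in(("scene",ds[0],cs((185,83))),("top",dt[0],ct((308,506)))):
        r+=list((proj(n,P-.0335*a+.030*e)-d)/.5)+list((proj(n,P+.013*a)-k)/1)
    return r+[(x[3]-psi0)/.035]
s=least_squares(res,[*F[0],psi0]);a,e,f=axes(s.x[3]);print("P",s.x[:3],np.degrees(s.x[3]),np.round(s.fun,2));print("a",a,"e",e,"f",f)
P=s.x[:3]
for n,fn in(("scene",lambda p:(p-[245,155]+.38)*4.2),("top",lambda p:(p-[265,150]+.41)*5.5)):
    for th in np.radians([30,45,60,75,90]):
        # clockwise seen looking at the end (against a): from e, rotate by -th about a
        u=np.cos(th)*e-np.sin(th)*f
        print(n,round(np.degrees(th)),fn(proj(n,P+.013*a)).round(0),fn(proj(n,P+.013*a+.012*u)).round(0),fn(proj(n,P-.013*a+.012*u)).round(0))
E
```

```text
red (array([307.32142857, 171.6547619 ]), 4) (array([314.07356322, 216.81609195]), 8)
datum (array([0.53391978, 0.08852104, 0.22484549]), [2.4134123369538534, 2.413412336953886])
collar top (array([299.93218249, 195.19173859]), 18)
face (array([0.48621531, 0.07555401, 0.23986242]), [0.4726564951044037, 0.47265649510449514])
edge az 14.655915873091992
edge az 15.197347511612202
[array([0.70356107, 0.07766181, 0.012     ]), array([0.52425845, 0.03077007, 0.012     ]), array([0.68413009, 0.17950284, 0.012     ]), array([0.55082986, 0.1432926 , 0.012     ])]
P [0.49168792 0.0768422  0.23084343] 15.731316789748824 [ 2.93 -0.19 -0.78  0.15 -1.48  1.58  0.42  1.54  0.54]
a [-0.61871116 -0.17427682  0.76604444] e [0.73735125 0.20769502 0.64278761] f [-2.71126595e-01  9.62543698e-01 -2.77555756e-17]
scene 30 [182.  84.] [204.  68.] [234.  94.]
scene 45 [182.  84.] [206.  74.] [236.  99.]
scene 60 [182.  84.] [206.  80.] [236. 106.]
scene 75 [182.  84.] [204.  87.] [234. 112.]
scene 90 [182.  84.] [201.  93.] [231. 119.]
top 30 [310. 514.] [320. 488.] [306. 444.]
top 45 [310. 514.] [328. 490.] [314. 446.]
top 60 [310. 514.] [335. 494.] [320. 449.]
top 75 [310. 514.] [340. 499.] [325. 454.]
top 90 [310. 514.] [343. 505.] [328. 460.]
```

```bash
cat >> h.py <<'E'
from scipy.spatial.transform import Rotation as Rn
P=np.array([.4917,.0768,.2308]); psi=np.radians(15.5)
def goal(zl,roll=0,P=P,psi=psi):
    "TCP at axial offset zl (m) from knob centre, closing line = f turned by roll deg about a; returns shift mm, rotvec rad"
    a,e,f=axes(psi);o=ctrl.get_obs()
    R=Rn.from_rotvec(np.radians(roll)*a)*Rn.from_matrix(np.c_[-e,f,-a]); Rc=Rn.from_euler("xyz",o["orientation"],degrees=True)
    return ((P+zl*a-o["tool_pos"])*1000).round(1),(R*Rc.inv()).as_rotvec().round(4)
def loc(X): # local coords e,f,a in mm
    a,e,f=axes(psi);d=np.asarray(X)-P;return (np.array([d@e,d@f,d@a])*1000).round(1)
E
python3 - <<'E'
from h import *
b=plane("scene",cs((215,385)),.025);print("post base",b)
o,d=ray("top",ct((150,405)));t=((b-o)[:2]@d[:2])/(d[:2]@d[:2]);
for z in(.15,.18,.2,.22):print(z,plane("top",ct((150,405)),z)[:2],loc(plane("top",ct((150,405)),z)), proj("scene",plane("top",ct((150,405)),z)))
print(tri(cs((95,130)),ct((82,427))),loc(tri(cs((95,130)),ct((82,427)))[0]))
print(goal(.12))
E
```

```text
post base [0.51765023 0.12360656 0.025     ]
0.15 [0.52705545 0.13595915] [-13.7  47.6 -94. ] [294.83985085 194.24136511]
0.18 [0.52581355 0.13432732] [  4.3  46.3 -69.9] [294.13633086 182.23881859]
0.2 [0.52498562 0.13323943] [ 16.3  45.5 -53.9] [293.65059549 173.95183101]
0.22 [0.52415769 0.13215154] [ 28.3  44.7 -37.9] [293.15080507 165.42505444]
(array([0.5016098 , 0.16874796, 0.16336028]), [18.210304844283968, 18.210304844283957]) [-17.2  86.  -73.6]
(array([179.2, 687.4,  97. ]), array([ 0.2155, -0.6644, -0.087 ]))
```

>>> {"fn": "step_arm", "kwargs": {
  "rows": [
    [0.3,[7,34,20],[0,0,0]],
    [0.3,[14,68,40],[0,0,0]],
    [0.3,[22,102,60],[0,0,0]],
    [0.3,[29,136,75],[0,0,0]],
    [0.3,[36,170,85],[0,0,0]]
  ]
}}

```text
clock: 0.52
tool_pos: [0.2744, -0.4604, 0.3129]
orientation: [-179.9, 0.0, -159.3]
force: [1.5, 0.9, 0.6]
opening: 0.0628
gripper_force: 0.0
```

>>> {"fn": "step_arm", "kwargs": {
  "rows": [
    [0.3,[7,34,2],[0.015,-0.044,-0.006]],
    [0.3,[14,68,5],[0.029,-0.089,-0.012]],
    [0.3,[22,102,8],[0.043,-0.133,-0.017]],
    [0.3,[29,136,10],[0.058,-0.178,-0.023]],
    [0.3,[36,170,12],[0.072,-0.222,-0.029]]
  ]
}}

```text
clock: 0.93
tool_pos: [0.3103, -0.2899, 0.3235]
orientation: [-179.6, 13.5, -161.0]
force: [0.4, 0.2, 1.1]
opening: 0.0612
gripper_force: 0.0
```

>>> {"fn": "step_arm", "kwargs": {
  "rows": [
    [0.3,[9,34,0],[0.015,-0.044,-0.006]],
    [0.3,[18,68,0],[0.029,-0.089,-0.012]],
    [0.3,[27,102,0],[0.043,-0.133,-0.017]],
    [0.3,[36,136,0],[0.058,-0.178,-0.023]],
    [0.3,[45,170,0],[0.072,-0.222,-0.029]]
  ]
}}

```text
clock: 1.35
tool_pos: [0.3535, -0.1264, 0.3238]
orientation: [-179.5, 26.5, -162.7]
force: [0.1, 0.1, -0.1]
opening: 0.0613
gripper_force: 0.0
```

>>> {"fn": "step_arm", "kwargs": {
  "rows": [
    [0.3,[12,34,0],[0.015,-0.044,-0.006]],
    [0.3,[24,68,0],[0.029,-0.089,-0.012]],
    [0.3,[36,102,0],[0.043,-0.133,-0.017]],
    [0.3,[48,136,0],[0.058,-0.178,-0.023]],
    [0.3,[60,175,0],[0.072,-0.222,-0.029]]
  ]
}}

```text
clock: 1.77
tool_pos: [0.3919, -0.0271, 0.323]
orientation: [-179.1, 37.2, -164.2]
force: [1.8, -1.1, 0.6]
opening: 0.0617
gripper_force: 0.0
```

```bash
python3 - <<'E'
from h import *
o=ctrl.get_obs();print(o["clock"],o["joint_pos"].round(1),o["tool_pos"],o["orientation"],o["opening"],o["force"],o["moment"])
print(goal(.12),goal(.06))
E
```

```text
1.7667 [  42.2  -41.5  -53.8   23.   -46.3 -128. ] [ 0.39185117 -0.02707825  0.32296626] [-179.12620569   37.18355938 -164.20196939] 0.061657768358346375 [ 1.77237921 -1.14270569  0.59862476] [-0.65882511  1.92779876 -0.15609542]
(array([25.5, 83.3, -0.2]), array([ 0.0247, -0.0441,  0.0043])) (array([ 62.7,  93.6, -46.2]), array([ 0.0247, -0.0441,  0.0043]))
```

>>> {"fn": "step_arm", "kwargs": {
  "rows": [
    [0.3,[12,19,-9],[0.005,-0.009,0.001]],
    [0.3,[25,38,-18],[0.01,-0.018,0.002]],
    [0.3,[38,57,-27],[0.015,-0.027,0.003]],
    [0.3,[50,75,-36],[0.02,-0.036,0.004]],
    [0.3,[63,94,-46],[0.025,-0.044,0.004]]
  ]
}}

```text
clock: 2.18
tool_pos: [0.4635, 0.0617, 0.2917]
orientation: [179.3, 38.6, -164.5]
force: [-0.2, -0.4, 0.6]
opening: 0.0608
gripper_force: 0.0
```

```bash
python3 - <<'E'
from h import *
o=ctrl.get_obs();print(o["clock"],o["joint_pos"].round(1),o["qvel"].round(0),o["tool_pos"],o["orientation"],o["opening"],o["force"],o["moment"])
print(goal(.12),goal(.06),goal(-.011))
E
```

```text
2.1833 [  40.7  -27.4  -58.2   34.   -27.2 -141. ] [-13.  40.   0.  24.  43. -23.] [0.46346602 0.06165736 0.29171536] [ 179.34941995   38.59932086 -164.45998685] 0.060813909837010745 [-0.22956349 -0.37356727  0.57172458] [-0.64404144  1.93519178 -0.0496139 ]
(array([-46.1,  -5.5,  31. ]), array([-0.0019, -0.0259, -0.0079])) (array([ -8.9,   4.8, -15. ]), array([-0.0019, -0.0259, -0.0079])) (array([ 35. ,  17. , -69.3]), array([-0.0019, -0.0259, -0.0079]))
```

>>> {"fn": "step_arm", "kwargs": {
  "rows": [
    [0.3,[2,3,-8],[0,-0.005,-0.002]],
    [0.3,[4,6,-15],[0,-0.01,-0.003]],
    [0.3,[6,8,-22],[-0.001,-0.015,-0.005]],
    [0.3,[8,10,-30],[-0.002,-0.02,-0.006]],
    [0.3,[10,10,-38],[-0.002,-0.026,-0.008]]
  ]
}}

```text
clock: 2.6
tool_pos: [0.4849, 0.0625, 0.2745]
orientation: [179.0, 38.2, -164.5]
force: [-0.1, 0.9, -0.6]
opening: 0.0616
gripper_force: 0.0
```

```bash
python3 - <<'E'
from h import *
import json
o=ctrl.get_obs();print(o["clock"],o["joint_pos"].round(1),o["qvel"].round(0),o["tool_pos"],o["orientation"],o["opening"],o["force"],o["moment"])
print(goal(.06),goal(.03),goal(-.011))
im=ctrl.snapshot("scene");im2=ctrl.snapshot("top")
a=cv2.resize(im[120:270,235:395],None,fx=2.5,fy=2.5,interpolation=2)[:,:,::-1];b=cv2.resize(im2[150:300,255:415],None,fx=2.5,fy=2.5,interpolation=2)[:,:,::-1]
cv2.imwrite("pics/d1.png",np.hstack([a,b]))
E
```

```text
2.6 [  36.1  -22.7  -58.2   33.9  -21.1 -138.5] [-15.  11.  -0.  -4.  17.  13.] [0.48491473 0.06248619 0.27451535] [ 178.95928472   38.23111845 -164.51581077] 0.06159577160872176 [-0.12827701  0.86536558 -0.63053893] [-0.63727064  1.97962129  0.0654985 ]
(array([-30.4,   4. ,   2.2]), array([-0.0053, -0.0335, -0.0112])) (array([-11.8,   9.2, -20.7]), array([-0.0053, -0.0335, -0.0112])) (array([ 13.6,  16.2, -52.1]), array([-0.0053, -0.0335, -0.0112]))
```

View pics/d1.png

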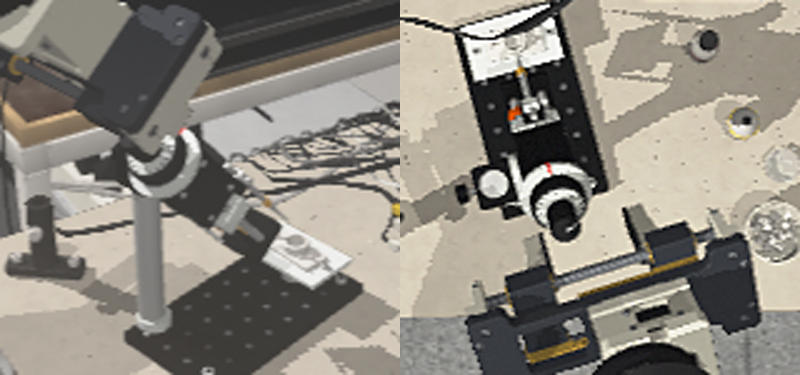

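The view shows the gripper still short of the knob and about 10 px to the right of it. Joint 3 is at its limit, so I'll fit a small kinematic model to find what can be reached.

```bash
cat > kin.py <<'E'
from h import *
E=lambda s,*v:Rn.from_euler(s,v,degrees=True)
def fk(q,k,s4=1):
    A=E("z",q[0]);F=A*E("y",q[1]-q[2]);W=F*E("x",s4*q[3]);G=W*E("y",-q[4]);
    R=G*E("x",-q[5])*Rt
    p=A.apply([k[0],k[1],k[2]])+(A*E("y",q[1])).apply([0,0,k[3]])+F.apply([k[4],0,k[5]])+G.apply([k[6],0,k[7]])
    return p,R
Q=np.array([[-52.821,20.588,.642,-.018,-70.135,-16.504],[42.2,-41.5,-53.8,23,-46.3,-128],[40.7,-27.4,-58.2,34,-27.2,-141],[36.1,-22.7,-58.2,33.9,-21.1,-138.5]])
T=np.array([[.23812,-.63117,.22573],[.39185,-.02708,.32297],[.46347,.06166,.29172],[.48491,.06249,.27452]])
O=E("xyz",0,0,0);O=Rn.from_euler("xyz",[[179.917,-.007,-159.33],[-179.126,37.184,-164.20],[179.349,38.6,-164.46],[178.959,38.231,-164.516]],degrees=True)
Rt=E("x",0)
def setrt(s4):
    global Rt
    Rt=E("x",0); Rt=fk(Q[0],np.zeros(8))[1].inv()*O[0]
E
python3 - <<'E'
import kin; from kin import *
for s4 in(1,-1):
    kin.setrt(s4)
    print(s4,[round(np.degrees((fk(q,np.zeros(8),s4)[1].inv()*o).magnitude()),2) for q,o in zip(Q,O)])
    r=least_squares(lambda k:np.r_[np.concatenate([fk(q,k,s4)[0]-t for q,t in zip(Q,T)]),.002*(k-[0,0,.3,.4,.4,0,.3,0])],[0,0,.3,.4,.4,0,.3,0])
    print(r.x.round(3),(r.fun[:12]*1000).round(1))
E
```

```text
Traceback (most recent call last):
TypeError: type numpy.ndarray doesn't define __round__ method
```

```bash
sed -i 's/^E=lambda.*/E=lambda s,*v:Rn.from_euler(s,v[0] if len(v)==1 else v,degrees=True)/' kin.py
python3 - <<'E'
import kin; from kin import *
for s4 in(1,-1):
    kin.setrt(s4)
    print(s4,[round(float(np.degrees((fk(q,np.zeros(8),s4)[1].inv()*o).magnitude())),2) for q,o in zip(Q,O)])
    r=least_squares(lambda k:np.r_[np.concatenate([fk(q,k,s4)[0]-t for q,t in zip(Q,T)]),.002*(k-[0,0,.3,.4,.4,0,.3,0])],[0,0,.3,.4,.4,0,.3,0])
    print(r.x.round(3),(r.fun[:12]*1000).round(1))
E
```

```text
1 [0.0, 45.98, 67.93, 67.82]
[ 0.163 -0.193 -0.214  0.33   0.108  0.254  0.043  0.176] [ -3.    2.3  28.2 -35.   42.8 -16.3  10.8  -8.9 -12.7  22.5 -33.6   0.8]
-1 [0.04, 0.06, 0.09, 0.08]
[-0.052 -0.192  0.175  0.6    0.357  0.097  0.475  0.118] [-0.5  0.7  6.   7.9 -7.4 -2.6 -1.7 -0.  -6.6 -4.6  8.5  3.2]
```

```bash
sed -i 's/+G.apply(\[k\[6\],0,k\[7\]\])/+W.apply([0,k[8],k[9]])+G.apply([k[6],0,k[7]])/' kin.py
python3 - <<'E'
import kin; from kin import *
kin.setrt(-1)
for fix in((0,5,7,9),(0,5,7),(0,7,9),(0,1,5,7,9),(0,8,7,9),(5,7,9),(0,5,9),(1,5,7),()):
    m=np.ones(10);m[list(fix)]=0
    k0=np.array([0,-.1,.3,.4,.4,0,.3,0,-.1,0])
    r=least_squares(lambda k:np.r_[np.concatenate([fk(q,k*m,-1)[0]-t for q,t in zip(Q,T)]),.0005*(k-k0)],k0)
    print(fix,(r.x*m).round(3),(r.fun[:12]*1000).round(1))
E
```

```text
Traceback (most recent call last):
  File "kin.py", line 14, in setrt
    Rt=E("x",0); Rt=fk(Q[0],np.zeros(8))[1].inv()*O[0]
                    ~~^^^^^^^^^^^^^^^^^^
  File "kin.py", line 6, in fk
    p=A.apply([k[0],k[1],k[2]])+(A*E("y",q[1])).apply([0,0,k[3]])+F.apply([k[4],0,k[5]])+W.apply([0,k[8],k[9]])+G.apply([k[6],0,k[7]])
                                                                                                    ~^^^
IndexError: index 8 is out of bounds for axis 0 with size 8
```

```bash
sed -i 's/zeros(8)/zeros(10)/' kin.py
python3 - <<'E'
import kin; from kin import *
kin.setrt(-1)
for fix in((0,5,7,9),(0,5,7),(0,7,9),(0,1,5,7,9),(0,8,7,9),(5,7,9),(0,5,9),(1,5,7),()):
    m=np.ones(10);m[list(fix)]=0
    k0=np.array([0,-.1,.3,.4,.4,0,.3,0,-.1,0])
    r=least_squares(lambda k:np.r_[np.concatenate([fk(q,k*m,-1)[0]-t for q,t in zip(Q,T)]),.0005*(k-k0)],k0)
    print(fix,(r.x*m).round(3),(r.fun[:12]*1000).round(1))
E
```

```text
(0, 5, 7, 9) [ 0.    -0.001  0.199  0.6    0.464 -0.     0.377  0.    -0.191  0.   ] [-0.2 -0.1  0.2 -0.   0.1 -0.6  0.1 -0.   0.4 -0.1  0.1 -0. ]
(0, 5, 7) [ 0.    -0.     0.199  0.6    0.464  0.     0.376  0.    -0.192 -0.   ] [-0.1 -0.1  0.1  0.   0.2 -0.5  0.  -0.1  0.4 -0.1  0.   0. ]
(0, 7, 9) [ 0.    -0.001  0.199  0.6    0.464 -0.     0.377  0.    -0.191  0.   ] [-0.2 -0.1  0.2 -0.   0.2 -0.6  0.1 -0.   0.4 -0.1  0.1 -0. ]
(0, 1, 5, 7, 9) [ 0.    -0.     0.198  0.6    0.464  0.     0.376  0.    -0.192  0.   ] [-0.2 -0.2  0.  -0.1  0.1 -0.5  0.   0.1  0.5 -0.1  0.2  0.1]
(0, 8, 7, 9) [ 0.    -0.151  0.262  0.625  0.425  0.064  0.489  0.    -0.     0.   ] [ 28.3  30.1  46.7   6.6  -2.2 -11.5  11.4 -17.4 -20.    8.2 -11.5 -15.2]
(5, 7, 9) [-0.003  0.     0.2    0.601  0.467 -0.     0.378  0.    -0.192  0.   ] [-0.  -0.   0.   0.  -0.  -0.1  0.1 -0.1  0.3 -0.1  0.1 -0.3]
(0, 5, 9) [ 0.     0.     0.198  0.6    0.465 -0.     0.376 -0.001 -0.192  0.   ] [-0.2 -0.1  0.3 -0.1  0.1 -0.5  0.1  0.   0.4  0.   0.1 -0.1]
(1, 5, 7) [-0.003 -0.     0.2    0.601  0.466  0.     0.378  0.    -0.192  0.   ] [-0.   0.   0.1  0.  -0.  -0.1  0.1 -0.1  0.3 -0.1  0.1 -0.3]
() [-0.004 -0.011  0.19   0.596  0.457  0.016  0.374  0.01  -0.181 -0.007] [-0.  -0.  -0.  -0.   0.  -0.   0.1 -0.1  0.  -0.1  0.1 -0. ]
```

```bash
cat >> kin.py <<'E'
K=np.array([-.002,0,.1995,.6005,.4655,0,.377,0,-.192,0]); setrt(-1)
LO=np.array([-176,-82,-58.2,-173.8,-174.7,-.2]);LO[5]=-173.6;HI=np.array([176,121.7,71.7,95.5,-.2,173.6])
def ik(p,R,n=60,seed=0):
    g=np.random.default_rng(seed);S=[]
    def f(q):
        pp,RR=fk(q,K,-1);return np.r_[(pp-p)*5,(RR*R.inv()).as_rotvec()]
    for _ in range(n):
        r=least_squares(f,g.uniform(LO,HI),bounds=(LO,HI),max_nfev=80)
        if r.cost<1e-8 and not any(np.abs(r.x-s).max()<1 for s in S):S.append(r.x)
    return S
def pose(zl,roll):
    a,e,f=axes(psi);return P+zl*a,Rn.from_rotvec(np.radians(roll)*a)*Rn.from_matrix(np.c_[-e,f,-a])
E
time python3 - <<'E'
from kin import *
for zl,roll in((.10,0),(.06,0),(.03,0),(-.011,0),(-.03,0)):
    for s in ik(*pose(zl,roll)): print(zl,roll,s.round(1))
E
```

```text
0.1 0 [-155.   -78.1  -24.5 -117.2 -173.1  -34.7]
real	0m24.238s
user	0m24.281s
sys	0m0.141s
```

```bash
cat > t.py <<'E'
from kin import *
a,e,f=axes(psi)
def ik2(p,zt,n=150):
    g=np.random.default_rng(1);S=[]
    def fn(q):
        pp,RR=fk(np.r_[q,0],K,-1);return np.r_[(pp-p)*5,RR.as_matrix()[:,2]-zt]
    for _ in range(n):
        r=least_squares(fn,g.uniform(LO[:5],HI[:5]),bounds=(LO[:5]-30,HI[:5]+30),max_nfev=60)
        if r.cost<1e-8 and not any(np.abs(r.x-s).max()<1 for s in S):S.append(r.x)
    return S
for zl in(.06,-.011,-.03):
    for s in ik2(P+zl*a,-a): print(zl,s.round(1),"OK" if ((s>LO[:5])&(s<HI[:5])).all() else "")
E
time python3 t.py
```

```text
0.06 [ 39.7 -28.  -63.6  43.3 -22.7] 
0.06 [ 164.9  -85.2  -24.6  -72.  -200.1] 
0.06 [ 138.2  -76.8  -63.    39.3 -121.3] 
0.06 [-152.7  -82.6  -27.4 -121.3 -171.1] 
0.06 [-195.1  -85.2  -24.6  -72.  -200.1] 
-0.011 [ 163.7  -93.7  -28.6  -62.9 -202.4] 
-0.011 [-149.5  -91.   -32.1 -129.5 -167.5] 
-0.011 [ 149.8  -88.6  -65.7   40.9 -135.3] 
-0.03 [ 163.5  -96.   -29.5  -60.3 -203.1] 
-0.03 [-148.9  -93.4  -33.2 -131.9 -166.5] 
-0.03 [ 152.5  -91.9  -66.3   42.  -139. ] 
real	0m27.938s
user	0m28.247s
sys	0m0.134s
```

```bash
cat >> kin.py <<'E'
def tpose(g,rho,dl,P=P,psi=psi,side=0.):
    "grasp point at axial g (m); closing line y = f turned rho deg about a; tool tilted dl deg about y from -a. Returns TCP, R"
    a,e,f=axes(psi); R=Rn.from_rotvec(np.radians(rho)*a)*Rn.from_rotvec(np.radians(dl)*f)*Rn.from_matrix(np.c_[-e,f,-a])
    M=R.as_matrix(); return P+g*a+.019*M[:,2]+side*M[:,0],R
def ik1(p,R,q0):
    def fn(q):
        pp,RR=fk(q,K,-1);return np.r_[(pp-p)*5,(RR*R.inv()).as_rotvec()]
    r=least_squares(fn,q0,bounds=(np.minimum(LO,q0-.1),np.maximum(HI,q0+.1)),max_nfev=60);return r.x,r.cost<1e-8
E
cat > t.py <<'E'
from kin import *
a,e,f=axes(psi)
q0=np.array([20,10,-20,0,-70,-90.])
for dl in(40,-40):
    print(dl,tpose(.008,0,dl)[1].as_matrix()[:,2].round(2))
sg=40 if tpose(.008,0,40)[1].as_matrix()[2,2]<-.95 else -40
qs,ok=ik1(*tpose(.008,0,sg),q0);print(qs.round(1),ok)
D=[-60,-50,-40,-30,-20,-10,0,10,20,30,40,50,60]
for g in(.008,-.011):
  print("g",g);print("      ",*[f"{d:4d}" for d in D])
  for rho in range(-120,121,20):
    row=[]
    for d in D:
        best="   ."
        for s in(qs,qs+[10,-10,-20,20,20,40],qs+[0,0,0,-40,0,-40],qs+[0,0,0,40,20,90],qs+[0,0,0,0,0,180],qs+[0,0,0,40,20,200]):
            q,ok=ik1(*tpose(g,rho,d),np.clip(s,LO+1,HI-1))
            if ok and (np.minimum(q-LO,HI-q)>0).all(): best=f"{q[5]:4.0f}";break
        row.append(best)
    print(f"{rho:5d} ",*row)
E
time timeout 560 python3 t.py
```

```text
40 [ 0.  0. -1.]
-40 [ 0.95  0.26 -0.17]
[  31.8    3.6  -22.4    0.   -64.1 -106.2] True
g 0.008
        -60  -50  -40  -30  -20  -10    0   10   20   30   40   50   60
 -120    70   69   69   69    .    .    .    . -149 -125 -112 -104  -97
 -100    64   65    .    .    .    .    .  144 -140 -121 -111 -105 -101
  -80     .    .    .    .    .    .    .    . -134 -118 -110 -105 -102
  -60     .    .    .    .    .    .    . -168 -129 -115 -108 -105 -103
  -40     .    .    .   32    .    .    . -155 -125 -113 -107 -104 -102
  -20     .    .    .   30    .    .    . -144 -122 -112 -106 -103 -102
    0     .    .   67   37    .    .    . -135 -119 -111 -106 -103 -102
   20   100   86   67   44  -17    .    . -127 -117 -111 -107 -105 -103
   40    89   79   67   50   19    .    .    . -114 -111 -109 -107 -106
   60    83   76   68   55   31    .    .    .    . -111 -111 -111 -110
   80    79   75   69   59   39  -37    .    .    .    .    . -115 -116
  100    78   75   70   62   46   -6    .    .    .    .    .    .    .
  120    77   75   72   65   51   12    .    .    .    .    .    .
[... 365 characters left out ...]
-104 -102
  -40     .    .    .    .    .    .    . -155 -124 -112 -106 -103 -102
  -20     .    .    .   40    .    .    . -145 -121 -111 -106 -103 -101
    0     .    .   75   45    .    .    . -137 -119 -111 -106 -103 -101
   20   102   90   72   50   13    .    .    . -117 -111 -107 -105 -103
   40    91   82   70   54   26    .    .    . -115 -112 -109 -107 -106
   60    84   78   70   58   36    .    .    .    . -113 -112 -111 -111
   80    80   76   71   61   43    .    .    .    .    .    . -116 -117
  100    79   76   71   64   48   -4    .    .    .    .    .    .    .
  120    78   76   73   66   53   13    .    .    .    .    .    .    .
real	1m13.557s
user	1m13.016s
sys	0m0.211s
```

```bash
cat > t.py <<'E'
from kin import *
a,e,f=axes(psi)
o=ctrl.get_obs();q=o["joint_pos"]
qs=np.array([31.8,3.6,-22.4,0,-64.1,-106.2])
for g in(.008,-.011):
  for dl in(25,32):
    q=qs
    for rho in list(range(0,61,20))+list(range(40,-121,-20)):
        p,R=tpose(g,rho,dl);q2,ok=ik1(p,R,q); q=q2 if ok else q
        if rho<=0 or ok: print(g,dl,rho,ok,q2.round(0),"zt",R.as_matrix()[:,2].round(2))
for x in(.0,.06):
    p,R=tpose(.008,-60,32);p=p-x*R.as_matrix()[:,2];print("pre",x,p.round(4),ik1(p,R,qs)[0].round(0),((p-o["tool_pos"])*1e3).round(1),(R*Rn.from_euler("xyz",o["orientation"],degrees=True).inv()).as_rotvec().round(3))
E
timeout 560 python3 t.py
```

```text
0.008 25 0 True [  36.   -6.  -36.    7.  -46. -114.] zt [ 0.25  0.07 -0.97]
0.008 25 20 True [  42.   -7.  -43.   21.  -45. -113.] zt [ 0.31 -0.06 -0.95]
0.008 25 40 True [  46.   -7.  -50.   36.  -44. -112.] zt [ 0.39 -0.17 -0.9 ]
0.008 25 40 True [  46.   -7.  -50.   36.  -44. -112.] zt [ 0.39 -0.17 -0.9 ]
0.008 25 20 True [  42.   -7.  -43.   21.  -45. -113.] zt [ 0.31 -0.06 -0.95]
0.008 25 0 True [  36.   -6.  -36.    7.  -46. -114.] zt [ 0.25  0.07 -0.97]
0.008 25 -20 True [  28.   -5.  -31.   -6.  -47. -116.] zt [ 0.23  0.21 -0.95]
0.008 25 -40 True [  20.   -4.  -27.  -20.  -48. -118.] zt [ 0.25  0.35 -0.9 ]
0.008 25 -60 True [  11.   -4.  -25.  -32.  -48. -121.] zt [ 0.31  0.47 -0.83]
0.008 25 -80 True [   3.   -4.  -26.  -44.  -48. -124.] zt [ 0.4   0.54 -0.74]
0.008 25 -100 True [  -4.   -5.  -28.  -56.  -47. -129.] zt [ 0.5   0.57 -0.65]
0.008 25 -120 True [ -10.   -6.  -31.  -67.  -45. -134.] zt [ 0.62  0.55 -0.56]
0.008 32 0 True [  34.   -1.  -29.    3.  -55. -110.] zt [ 0.13  0.04 -0.99]
0.008 32 20 True [  42.   -2.  -37.   17.  -53. -110.] zt [ 0.21 -0.13 -0.97]
0.0
[... 2370 characters left out ...]
011 32 -20 True [  24.    1.  -24.  -11.  -54. -109.] zt [ 0.11  0.22 -0.97]
-0.011 32 -40 True [  15.    2.  -20.  -24.  -56. -110.] zt [ 0.13  0.39 -0.91]
-0.011 32 -60 True [   5.    3.  -20.  -38.  -57. -112.] zt [ 0.21  0.53 -0.82]
-0.011 32 -80 True [  -4.    3.  -21.  -50.  -57. -114.] zt [ 0.32  0.63 -0.71]
-0.011 32 -100 True [ -12.    3.  -25.  -63.  -57. -117.] zt [ 0.45  0.67 -0.59]
-0.011 32 -120 True [ -19.    2.  -30.  -75.  -56. -119.] zt [ 0.6   0.64 -0.48]
pre 0.0 [0.4907 0.0856 0.2213] [   5.    1.  -20.  -37.  -58. -113.] [  5.9  23.8 -52.4] [ 0.692  0.695 -0.611]
pre 0.06 [0.4783 0.0535 0.2705] [   1.   -2.  -16.  -35.  -66. -114.] [-6.5 -8.3 -3.2] [ 0.692  0.695 -0.611]
```

>>> {"fn": "step_arm", "kwargs": {
  "rows": [
    [0.3,[-4,-4,12],[0.06,0.06,-0.05]],
    [0.3,[-8,-8,24],[0.12,0.12,-0.1]],
    [0.3,[-10,-12,36],[0.18,0.18,-0.16]],
    [0.3,[-10,-16,42],[0.24,0.24,-0.21]],
    [0.3,[-10,-20,45],[0.3,0.3,-0.26]]
  ]
}}

```text
clock: 3.12
tool_pos: [0.475, 0.0443, 0.3227]
orientation: [158.0, 21.7, 169.8]
force: [0.2, -1.3, -0.3]
opening: 0.0615
gripper_force: 0.0
```

```bash
cat >> kin.py <<'E'
def go(g,rho,dl,back=0.,side=0.,o=None,PP=None,ps=None):
    o=o or ctrl.get_obs();p,R=tpose(g,rho,dl,P if PP is None else PP,psi if ps is None else ps,side);p=p-back*R.as_matrix()[:,2]
    return ((p-o["tool_pos"])*1e3).round(1),(R*Rn.from_euler("xyz",o["orientation"],degrees=True).inv()).as_rotvec().round(3)
def st():
    o=ctrl.get_obs();print(o["clock"],o["joint_pos"].round(1),o["tool_pos"].round(4),o["orientation"].round(1),o["force"].round(1),o["moment"].round(3),round(o["opening"],4),o["gripper_force"])
E
python3 - <<'E'
from kin import *
st();print(go(.008,-45,25,.06))
E
```

```text
3.1167 [  22.2  -17.1  -28.6  -10.1  -49.2 -113.5] [0.475  0.0443 0.3227] [158.   21.7 169.8] [ 0.2 -1.3 -0.3] [-1.312  1.406 -0.11 ] 0.0615 0.0
(array([  1. ,  15.5, -49.4]), array([ 0.17 ,  0.252, -0.227]))
```

>>> {"fn": "step_arm", "kwargs": {
  "rows": [
    [0.45,[0,3,-10],[0.034,0.05,-0.045]],
    [0.45,[0,6,-20],[0.068,0.1,-0.09]],
    [0.45,[1,9,-30],[0.1,0.15,-0.136]],
    [0.45,[1,12,-40],[0.136,0.2,-0.18]],
    [0.45,[1,15.5,-49],[0.17,0.252,-0.227]]
  ]
}}

```text
clock: 3.53
tool_pos: [0.4755, 0.0582, 0.2704]
orientation: [153.1, 4.9, 155.4]
force: [0.4, -1.0, -0.7]
opening: 0.0483
gripper_force: 0.0
```

>>> {"fn": "step_arm", "kwargs": {
  "rows": [
    [0.45,[0,0,0],[0,0,0]],
    [0.45,[0,0,0],[0,0,0]],
    [0.45,[0,0,0],[0,0,0]],
    [0.45,[0,0,0],[0,0,0]],
    [0.45,[0,0,0],[0,0,0]]
  ]
}}

```text
clock: 3.95
tool_pos: [0.4755, 0.0582, 0.2713]
orientation: [153.2, 5.1, 155.6]
force: [-0.6, 0.3, -0.6]
opening: 0.0485
gripper_force: 0.0
```

```bash
cat > look.py <<'E'
from kin import *
import sys
def look(name,s=(245,120,385,260),t=(255,150,395,290),pts=()):
    out=[]
    for n,b in(("scene",s),("top",t)):
        im=np.ascontiguousarray(ctrl.snapshot(n)[:,:,::-1]);cv2.imwrite(f"pics/{name}_{n}_raw.png",im)
        k=400/(b[2]-b[0]);c=cv2.resize(im[b[1]:b[3],b[0]:b[2]],None,fx=k,fy=k,interpolation=2)
        for X in pts:
            u=(proj(n,X)-[b[0],b[1]]+.5)*k-.5;cv2.circle(c,tuple(int(v) for v in u.round()),2,(0,255,0),-1)
        out.append(c)
    cv2.imwrite(f"pics/{name}.png",np.hstack(out))
E
python3 - <<'E'
from look import *
st();a,e,f=axes(psi);o=ctrl.get_obs();print(go(.008,-45,25,.06),go(.008,-45,25,0))
M=Rn.from_euler("xyz",o["orientation"],degrees=True).as_matrix()
look("e1",pts=[P+.013*a,P-.0335*a+.03*e,o["tool_pos"],o["tool_pos"]+.025*M[:,1],o["tool_pos"]-.025*M[:,1]])
E
```

```text
3.95 [  14.9   -8.3  -23.2  -21.2  -55.6 -118.9] [0.4755 0.0582 0.2713] [153.2   5.1 155.6] [-0.6  0.3 -0.6] [-1.304  0.868  0.007] 0.0485 0.0
(array([0.5, 1.5, 2. ]), array([ 0.006, -0.001, -0.003])) (array([ 16.2,  24.4, -51.2]), array([ 0.006, -0.001, -0.003]))
```

View pics/e1.png

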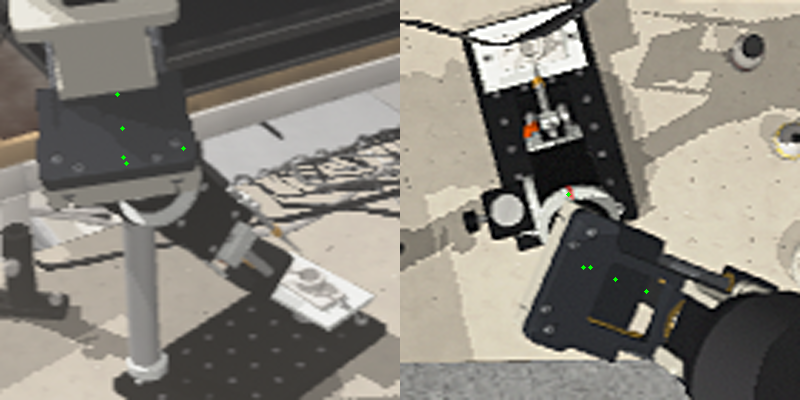

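The fingers are about 60 mm short of the knob along the tool. In the top half of the picture the gripper hides the knob, and the projected datum at (568,194) falls on the red mark. I'll descend.

>>> {"fn": "step_arm", "kwargs": {
  "rows": [
    [0.45,[3.5,6,-12],[0.006,0,-0.003]],
    [0.45,[7,12,-24.5],[0.006,0,-0.003]],
    [0.45,[10.5,18,-36.5],[0.006,0,-0.003]],
    [0.45,[14,24,-49],[0.006,0,-0.003]],
    [0.45,[14,24,-49],[0.006,0,-0.003]]
  ]
}}

```text
clock: 4.47
tool_pos: [0.4888, 0.0828, 0.2193]
orientation: [153.0, 4.7, 155.4]
force: [-0.6, -0.1, 0.2]
opening: 0.0481
gripper_force: 0.0
```

```bash
python3 - <<'E'
from kin import *
st();print(go(.011,-45,25))
E
```

```text
4.4667 [  17.5   -4.4  -26.6  -22.7  -48.1 -118.6] [0.4888 0.0828 0.2193] [153.    4.7 155.4] [-0.6 -0.1  0.2] [-1.356  0.93   0.04 ] 0.0481 0.0
(array([ 1.1, -0.6,  3.1]), array([-0.   , -0.006,  0.001]))
```

>>> {"fn": "step_arm", "kwargs": {
  "rows": [
    [0.6,[1,-0.5,3],[0,-0.006,0]],
    [0.65,[1,-0.5,3],[0,-0.006,0]],
    [0.69,[1,-0.5,3],[0,-0.006,0]],
    [0.69,[1,-0.5,3],[0,-0.006,0]],
    [0.69,[1,-0.5,3],[0,-0.006,0]]
  ]
}}

```text
clock: 4.88
tool_pos: [0.4909, 0.0815, 0.2251]
orientation: [152.7, 5.2, 155.3]
force: [-0.2, 0.1, 0.1]
opening: 0.0281
gripper_force: 0.0
```

```bash
python3 - <<'E'
from kin import *
st();print(go(.011,-45,25))
o=ctrl.get_obs();M=Rn.from_euler("xyz",o["orientation"],degrees=True).as_matrix();print("F in tool",M.T@o["force"],"y",M[:,1])
E
```

```text
4.8833 [  17.4   -4.8  -26.3  -22.6  -48.2 -118.6] [0.4909 0.0815 0.2251] [152.7   5.2 155.3] [-0.2  0.1  0.1] [-1.329  0.849  0.003] 0.0281 0.0
(array([-1. ,  0.7, -2.8]), array([-0.001,  0.004,  0.002]))
F in tool [ 0.17414895  0.06074837 -0.11185248] y [0.33283961 0.82518207 0.45639057]
```

>>> {"fn": "step_arm", "kwargs": {
  "rows": [
    [0.72,[-0.5,0.5,-1],[0,0,0]],
    [0.74,[-1,0.5,-2],[0,0,0]],
    [0.78,[-1,0.5,-2],[0,0,0]],
    [0.8,[-1,0.5,-2],[0,0,0]],
    [0.8,[-1,0.5,-2],[0,0,0]]
  ]
}}

```text
clock: 5.3
tool_pos: [0.4917, 0.0832, 0.2249]
orientation: [152.5, 5.4, 155.3]
force: [-0.0, 4.7, 8.2]
opening: 0.0231
gripper_force: 30.0
```

```bash
python3 - <<'E'
from kin import *
for _ in range(1):
    st();print(go(.011,-45,25))
o=ctrl.get_obs();M=Rn.from_euler("xyz",o["orientation"],degrees=True).as_matrix();print("F in tool",M.T@o["force"],"y",M[:,1])
E
```

```text
5.3 [  17.6   -4.8  -26.4  -22.7  -47.8 -118.6] [0.4917 0.0832 0.2249] [152.5   5.4 155.3] [-0.   4.7  8.2] [1.249 0.03  0.435] 0.0231 29.995594918727875
(array([-1.9, -1.1, -2.5]), array([-0.003,  0.008,  0.002]))
F in tool [ 1.20182389  7.58838127 -5.41543755] y [0.33095659 0.82431986 0.45930872]
```

```bash
python3 - <<'E'
from kin import *
S=cv2.imread("pics/scene0.png",0);T=cv2.imread("pics/top0.png",0)
a,e,f=axes(psi)
print("top rows236-250 cols 312-332");print(T[234:250,312:332]);print("scene rows 168-184, cols 280-304");print(S[168:184,281:303])
for n in("top","scene"):
    for th in(50,60,70,80):
        u=np.cos(np.radians(th))*e-np.sin(np.radians(th))*f;print(n,th,proj(n,P+.013*a).round(1),proj(n,P+.013*a+.012*u).round(1),proj(n,P-.013*a+.012*u).round(1))
for ang in(20,40,60):
    p0,R0=tpose(.011,-45,25);p1,_=tpose(.011,-45+ang,25);print(ang,((p1-p0)*1e3).round(1),(np.radians(ang)*a).round(3))
E
```

```text
top rows236-250 cols 312-332
[[245 191   0  16  25  29  21  20  23  22  19  11  42  84 120 139  88 113
  190 180]
 [239 139   0  21  22  20  22  20  26  16  11  10   8  84 133  84  79 162
  187 178]
 [203 140   0  18  18  27  21  13  19  21  23  22   8  38  66  76 132 188
  180 179]
 [226 201   0  16  19  20  27  30  30  31  29  25  17  38  58 117 190 182
  178 178]
 [234 212 102   6  20  23  33  45  44  39  42  40  31  16 116 199 189 181
  178 178]
 [133 160 100   1  28  43  48  43  45  43  37  31  92 150 104 101 191 181
  177 181]
 [ 40 109 161   5  30  42  43  42  40  35  34  92 157 127   6 105 189 180
  181 180]
 [181 145 128   4  32  45  42  42  36  92 207 251 128  23  37 123 190 180
  180 183]
 [187 193 178  90  28  42  43  41  36  99 133  21  28  29  36 121 189 179
  178 181]
 [182 183 166  75  22  39  41  43  41  35  34  33  34  28  88 162 183 177
  177 177]
 [180 180 188 169  49  30  36  41  40  41  39  34  30  65 143 189 179 176
  177 178]
 [178 173 180 187 165  51  27  34  33  31  32  30  67 141 188 183 178 178
  178 178]
 [178 178 185 174 163 180 128  50  69  57  60 149 2
[... 1640 characters left out ...]
58  87 154 144  70  53  54  54  54  55  55  54  54  55  99
  139 152 151 150]
 [ 55  54  55  57  86 189 226 179  71  54  55  55  54  55  55  64 121 151
  152 137 110 111]]
top 50 [321.  243.1] [324.7 238.9] [322.1 230.8]
top 60 [321.  243.1] [325.5 239.3] [322.9 231.3]
top 70 [321.  243.1] [326.1 239.9] [323.5 231.9]
top 80 [321.  243.1] [326.6 240.6] [324.  232.6]
scene 50 [287.9 174.6] [293.7 172.7] [300.8 178.8]
scene 60 [287.9 174.6] [293.7 173.7] [300.7 179.8]
scene 70 [287.9 174.6] [293.5 174.8] [300.5 180.8]
scene 80 [287.9 174.6] [293.1 175.9] [300.2 181.9]
20 [-0.6 -2.5 -1. ] [-0.216 -0.06   0.267]
40 [-0.4 -5.3 -1.5] [-0.432 -0.12   0.535]
60 [ 0.5 -7.9 -1.3] [-0.649 -0.18   0.802]
```

>>> {"fn": "step_arm", "kwargs": {
  "rows": [
    [0.8,[0.3,0.8,1.5],[0,0,0]],
    [0.8,[0.3,0.8,1.5],[0,0,0]],
    [0.8,[0.3,0.8,1.5],[0,0,0]],
    [0.8,[0.3,0.8,1.5],[0,0,0]],
    [0.8,[0.3,0.8,1.5],[0,0,0]]
  ]
}}

```text
clock: 5.72
tool_pos: [0.4916, 0.0833, 0.225]
orientation: [152.6, 5.3, 155.3]
force: [4.9, 2.7, 0.3]
opening: 0.0233
gripper_force: 30.0
```

>>> {"fn": "step_arm", "kwargs": {
  "rows": [
    [0.8,[-0.2,-0.8,-0.4],[-0.069,-0.019,0.086]],
    [0.8,[-0.4,-1.6,-0.7],[-0.138,-0.038,0.171]],
    [0.8,[-0.6,-2.4,-1.0],[-0.207,-0.058,0.257]],
    [0.8,[-0.6,-3.3,-1.2],[-0.277,-0.077,0.342]],
    [0.8,[-0.5,-4.2,-1.4],[-0.346,-0.096,0.428]]
  ]
}}

```text
clock: 6.13
tool_pos: [0.491, 0.0789, 0.2235]
orientation: [171.5, 14.5, -176.4]
force: [6.3, -4.5, -1.5]
opening: 0.0231
gripper_force: 30.0
```

```bash
python3 - <<'E'
from kin import *
st();print(go(.011,-13,25))
o=ctrl.get_obs();M=Rn.from_euler("xyz",o["orientation"],degrees=True).as_matrix();print("F in tool",M.T@o["force"],"y",M[:,1],M[:,0])
E
```

```text
6.1333 [  31.    -5.7  -32.3   -1.3  -46.7 -115.6] [0.491  0.0789 0.2235] [ 171.5   14.5 -176.4] [ 6.3 -4.5 -1.5] [-2.413 -1.083 -0.833] 0.0231 29.972943663597107
(array([-1.7, -0.9, -2.5]), array([ 0.002,  0.006, -0.004]))
F in tool [-5.45601135 -5.26697234  2.17655083] y [-0.09901817  0.98482854  0.14250669] [-0.96638532 -0.06102438 -0.24975076]
```

>>> {"fn": "step_arm", "kwargs": {
  "rows": [
    [0.8,[0.4,-1.3,-0.1],[-0.069,-0.019,0.086]],
    [0.8,[0.9,-2.5,-0.1],[-0.138,-0.038,0.171]],
    [0.8,[1.4,-3.6,0],[-0.207,-0.058,0.257]],
    [0.8,[1.9,-4.4,0],[-0.277,-0.077,0.342]],
    [0.8,[2.3,-5.2,0.2],[-0.346,-0.096,0.428]]
  ]
}}

```text
clock: 6.55
tool_pos: [0.4925, 0.0745, 0.2236]
orientation: [-167.5, 13.3, -146.5]
force: [1.4, -1.3, 1.5]
opening: 0.0233
gripper_force: 30.0
```

>>> {"fn": "step_arm", "kwargs": {
  "rows": [
    [0.8,[0,0,0],[0,0,0]],
    [0.8,[0,0,0],[0,0,0]],
    [0.8,[0,0,0],[0,0,0]],
    [0.75,[0,0,0],[0,0,0]],
    [0.7,[0,0,0],[0,0,0]]
  ]
}}

```text
clock: 6.97
tool_pos: [0.492, 0.0737, 0.2229]
orientation: [-167.7, 13.3, -146.9]
force: [0.4, -0.5, 0.3]
opening: 0.0248
gripper_force: 0.0
```

```bash
python3 - <<'E'
from kin import *
st();print(go(.011,19,25),go(.011,19,25,.07),go(.011,19,25,.13))
o=ctrl.get_obs();M=Rn.from_euler("xyz",o["orientation"],degrees=True).as_matrix();print("F in tool",M.T@o["force"],"M",M)
E
```

```text
6.9667 [  41.7   -6.9  -42.2   20.1  -45.2 -113.1] [0.492  0.0737 0.2229] [-167.7   13.3 -146.9] [ 0.4 -0.5  0.3] [ 0.187  1.014 -0.043] 0.0248 0.0
(array([-1.3,  0.1, -1.8]), array([-0.004,  0.002,  0.   ])) (array([-22.5,   4.2,  64.8]), array([-0.004,  0.002,  0.   ])) (array([-40.7,   7.7, 121.9]), array([-0.004,  0.002,  0.   ]))
F in tool [-0.13548948 -0.6270629  -0.11371918] M [[-0.8153345  -0.49227926  0.30477989]
 [-0.53115695  0.84546434 -0.0553384 ]
 [-0.23043859 -0.20700526 -0.9508138 ]]
```

>>> {"fn": "step_arm", "kwargs": {
  "rows": [
    [0.55,[0,0,0],[0,0,0]],
    [0.5,[0,0,0],[0,0,0]],
    [0.45,[-4,1,14],[0,0,0]],
    [0.45,[-12,2,38],[0,0,0]],
    [0.45,[-22,4,65],[0,0,0]]
  ]
}}

```text
clock: 7.38
tool_pos: [0.4686, 0.0762, 0.2865]
orientation: [-167.6, 13.0, -146.9]
force: [-0.1, 0.4, 1.3]
opening: 0.0471
gripper_force: 0.0
```

>>> {"fn": "step_arm", "kwargs": {
  "rows": [
    [0.45,[-8,-34,8],[0,0,0]],
    [0.45,[-16,-68,16],[0,0,0]],
    [0.45,[-24,-102,24],[0,0,0]],
    [0.45,[-32,-136,32],[0,0,0]],
    [0.45,[-40,-170,40],[0,0,0]]
  ]
}}

```text
clock: 7.8
tool_pos: [0.4283, -0.0938, 0.3277]
orientation: [-167.7, 13.3, -146.8]
force: [0.8, 0.3, -0.6]
opening: 0.0483
gripper_force: 0.0
```

```bash
python3 - <<'E'
from look import *
st();look("f1",s=(260,140,340,220),t=(280,180,360,260))
E
```

```text
7.8 [ 22.7 -19.2 -33.6  11.2 -60.7 -85.2] [ 0.4283 -0.0938  0.3277] [-167.7   13.3 -146.8] [ 0.8  0.3 -0.6] [ 0.149  0.904 -0.012] 0.0483 0.0
```

View pics/f1.png

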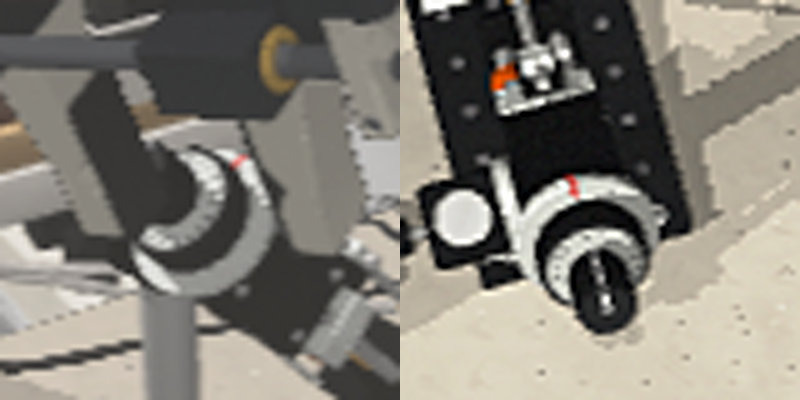

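The top half shows the white line running from (607,310) to (597,255), pointing at the red datum at (573,185). Next I'll measure its angle. In the scene half the gripper hides the knob.

```bash
python3 - <<'E'
from kin import *
T=cv2.imread("pics/f1_top_raw.png",0);print(T[229:248,312:330])
a,e,f=axes(psi)
for th in(-15,-8,0,8,15):
    u=np.cos(np.radians(th))*e-np.sin(np.radians(th))*f;print(th,*[proj("top",X).round(2) for X in(P+.013*a,P+.013*a+.012*u,P-.013*a+.012*u)])
red=blobs(cv2.imread("pics/f1_top_raw.png")[:,:,::-1],lambda r,g,b:(r-np.maximum(g,b)-60),(305,205,325,228));print(red,proj("top",P-.0335*a+.03*e),proj("top",P-.0345*a+.026*e))
E
```

```text
[[168 180 216 212 220 221 198 146  97 119 145 139 134 133 130 100  62  54]
 [205 175 220 225 196  66  82  66   0  11  71 127 146 141 142 131  57  25]
 [177 221 214 146   0  29  81  87   4  11   4  36 107 136 100 105  84  59]
 [219 206 138   0  10   7 117 171   4  14  16   4  39 105 149 147 119  73]
 [220 192  39   7  19  13  60  98  67   5  18  11   0  89 141 105  81  68]
 [225 196   0  10  17  15  57  99  86   3  13  18   5  40 107 139  84 112]
 [207 142   0  19  24  19   6 118 172   7  14  20   9  47  93  88  78 158]
 [206 143   0  18  16  20   9  89 128   7  19  15  19   5  67  89 134 228]
 [228 202   0  14  21  25  21  36  67  74  20  25  21   9  20 146 236 211]
 [233 204  46  10  19  24  28  57  87  77  31  43  40  26  59 142 190 177]
 [162 214 102   5  28  36  38  28 169 243  23  42  41  39  15 111 192 178]
 [ 43  71  98   5  30  43  41  26 165 234  23  37  42  41  22 112 190 178]
 [215 164 127   6  32  44  42  31  86 152 132  34  40  40  22 110 188 191]
 [218 229 209  86  32  41  40  36  96 143  81  37  39  35  39 117 198 214]
 [211 215 192  70  19  38  43  40  38  32  34  38  38  29  86 177 219 209]
 [209 210 220 204  87  28  37  39  40  39  40  35  32  63 141 200 215 208]
 [206 202 211 220 193  48  28  32  35  35  30  29  66 141 187 178 186 210]
 [207 207 214 207 196 207 125  36  43  67  82 148 200 179 160 177 187 213]
 [208 209 209 210 214 208 184 194 197 195 191 186 181 176 175 173 185 212]]
-15 [321.02 243.13] [318.23 239.17] [315.8 231.1]
-8 [321.02 243.13] [318.91 238.85] [316.46 230.78]
0 [321.02 243.13] [319.72 238.56] [317.25 230.5 ]
8 [321.02 243.13] [320.56 238.36] [318.07 230.31]
15 [321.02 243.13] [321.31 238.26] [318.8  230.21]
(array([314.07075472, 216.67924528]), 9) [313.44253224 217.57286683] [313.79127975 218.81962713]
```

>>> {"fn": "step_arm", "kwargs": {
  "rows": [
    [0.45,[-5,-35,10],[0,0,0]],
    [0.45,[-10,-70,20],[0,0,0]],
    [0.45,[-15,-105,30],[0,0,0]],
    [0.45,[-20,-140,40],[0,0,0]],
    [0.4,[-20,-150,45],[0,0,0]]
  ]
}}

```text
clock: 8.32
tool_pos: [0.4088, -0.246, 0.3733]
orientation: [-167.7, 13.3, -147.0]
force: [-0.0, 0.4, 0.4]
opening: 0.0507
gripper_force: 0.0
```

```bash
python3 - <<'E'
from look import *
st();look("g1",s=(260,140,340,220),t=(280,180,360,260))
S=cv2.imread("pics/g1_scene_raw.png",0);print(S[166:182,280:304])
a,e,f=axes(psi)
for th in(-15,-8,0,8,15,60,65,70):
    u=np.cos(np.radians(th))*e-np.sin(np.radians(th))*f;print(th,*[proj("scene",X).round(2) for X in(P+.013*a,P+.013*a+.012*u,P-.013*a+.012*u)])
E
```

```text
8.3167 [ -6.1 -13.9 -20.8   1.6 -65.2 -52.8] [ 0.4088 -0.246   0.3733] [-167.7   13.3 -147. ] [-0.   0.4  0.4] [0.174 0.905 0.074] 0.0507 0.0
[[ 61  60  61  61  61  61  61  60  61  60  62  60  61  61  61  61  59  57
   55  55  53  54  53  54]
 [ 61  60  61  60  61  61  61  61  61  61  60  60  60  61  61  61  58  56
   59  61  60  57  54  55]
 [ 78  76  69  61  61  61  60  69  69  61  61  61  70  77  69  59  56  67
  110 122 107 101  85  59]
 [ 77  77  77  77  76  77  77  77  77  77  77  77  77  78  71  60  65 112
  123 109 109 104  98  78]
 [ 77  77  77  77  78  78  77  77  77  77  77  78  77  74  64  56  85 113
  111 106 109 104 100  88]
 [ 77  78  77  77  77  77  77  78  77  77  77  78  74  64  56  66 114 123
  105  93  88  94  91  94]
 [ 78  78  78  77  77  78  77  78  77  78  77  77  69  59  56  98 121 118
  107  96  90  90  87  86]
 [ 75  76  76  75  75  77  78  78  78  77  77  72  62  56  56 121 134 106
   99  95  92  91  91  91]
 [ 70  70  71  70  70  70  70  69  71  72  72  65  57  57  66 118 129 106
   98  94  95  94  93  94]
 [ 64  64  65  66  66  66  68  70  70  70  68  62
[... 365 characters left out ...]
 58  58  58  58  58  58  58  58  58  58  58  57  58 108 123 112
  101  83  76  76  77  76]
 [ 58  58  58  59  59  58  58  58  58  58  58  58  58  58  57  87 111 114
  105  92  81  78  75  75]
 [ 58  59  59  58  58  58  58  59  57  58  58  58  58  58  57  72 101 110
  108 108 104 101 100  84]]
-15 [287.89 174.56] [290.14 168.53] [297.22 174.66]
-8 [287.89 174.56] [290.78 168.66] [297.85 174.79]
0 [287.89 174.56] [291.46 168.92] [298.51 175.06]
8 [287.89 174.56] [292.07 169.3 ] [299.11 175.43]
15 [287.89 174.56] [292.53 169.71] [299.58 175.83]
60 [287.89 174.56] [293.7  173.75] [300.75 179.8 ]
65 [287.89 174.56] [293.61 174.28] [300.67 180.32]
70 [287.89 174.56] [293.47 174.82] [300.54 180.85]
```

>>> {"fn": "step_arm", "kwargs": {
  "rows": [
    [0.4,[-13,-37,0],[0,0,0]],
    [0.4,[-26,-74,0],[0,0,0]],
    [0.4,[-40,-110,0],[0,0,0]],
    [0.4,[-53,-147,0],[0,0,0]],
    [0.4,[-66,-184,0],[0,0,0]]
  ]
}}

```text
clock: 8.83
tool_pos: [0.3434, -0.4266, 0.372]
orientation: [-167.7, 13.3, -146.8]
force: [1.8, 0.1, 1.2]
opening: 0.0525
gripper_force: 0.0
```

>>> {"fn": "step_arm", "kwargs": {
  "rows": [
    [0.4,[-13,-37,0],[0,0,0]],
    [0.4,[-26,-74,0],[0,0,0]],
    [0.4,[-40,-110,0],[0,0,0]],
    [0.4,[-53,-147,0],[0,0,0]],
    [0.4,[-60,-170,0],[0,0,0]]
  ]
}}

```text
clock: 9.25
tool_pos: [0.2832, -0.5981, 0.3704]
orientation: [-167.9, 13.3, -146.9]
force: [1.0, 0.6, -0.6]
opening: 0.0526
gripper_force: 0.0
```

```bash
python3 - <<'E'
from look import *
st();look("i1",s=(260,140,340,220),t=(280,180,360,260))
S=cv2.imread("pics/i1_scene_raw.png",0);print(S[164:184,280:304])
print(blobs(cv2.imread("pics/i1_scene_raw.png")[:,:,::-1],lambda r,g,b:(r-np.maximum(g,b)-60),(300,165,315,180)))
E
```

```text
9.25 [-55.6  10.6   8.5 -13.1 -75.6  -0.8] [ 0.2832 -0.5981  0.3704] [-167.9   13.3 -146.9] [ 1.   0.6 -0.6] [0.212 0.926 0.053] 0.0526 0.0
[[117 116 114 113 112 110 109 108 108 107 106 108 110 112 115 147 165 195
  216 204 188 172 158 158]
 [112 112 111 109 109 107 107 107 110 112 116 131 156 181 207 213 198 181
  167 160 158 157 156 157]
 [108 108 108 106 107 111 113 117 148 166 196 218 209 192 175 162 159 159
  158 158 156 156 156 155]
 [106 109 112 116 133 156 181 209 218 204 188 175 162 160 158 157 158 158
  156 156 156 154 153 152]
 [116 149 167 198 218 208 149  81  87 155 152  85 128 158 157 156 155 154
  154 153 153 152 151 150]
 [209 218 206 191 144  79  83  81 114 217 202  76  64 122 154 154 153 117
   61  59 119 150 148 147]
 [184 172 164 126  75  81  81  81 196 202 114  77  65  58  61 136 171 170
  169 144  97  68 129 227]
 [162 162 161 127  81  81  81 153 193 150  82  81  71  55  51 120 225 223
  224 242 234 174  94  72]
 [160 159 124  78  82  82 113 206 189  83  82  82  72  55  52  54 103 181
  234 235 233 241 222 128]
 [158 156 124  81  82  82 114 137 114  82  81  80  
[... 401 characters left out ...]
4  53  53  53  53  53  53
   53  79 156 231 243 235]
 [112  64  56  64  75  79  78  75  66  57  55  53  53  52  52  54  54  53
   53  79 156 193 178 193]
 [ 62  65  60  57  55  55  56  56  55  54  54  54  54  54  53  53  54  53
   54  98 164 193 192 230]
 [ 57  57  55  55  54  54  54  53  54  53  53  53  53  54  54  54  54  54
   55 118 174 174 152 155]
 [ 54  56  57  55  55  88  85  53  54  53  54  53  53  54  54  53  54  54
   65 123 174 191 191 163]
 [ 54  54  56  57  56  93 155 142  70  53  53  53  53  54  54  54  53  63
  121 173 193 192 192 147]
 [ 54  54  54  55  57  86 188 226 190 102  54  54  54  54  55  54  64 121
  151 175 173 135 130 109]]
(array([307.32142857, 171.66666667]), 4)
```

View pics/i1.png

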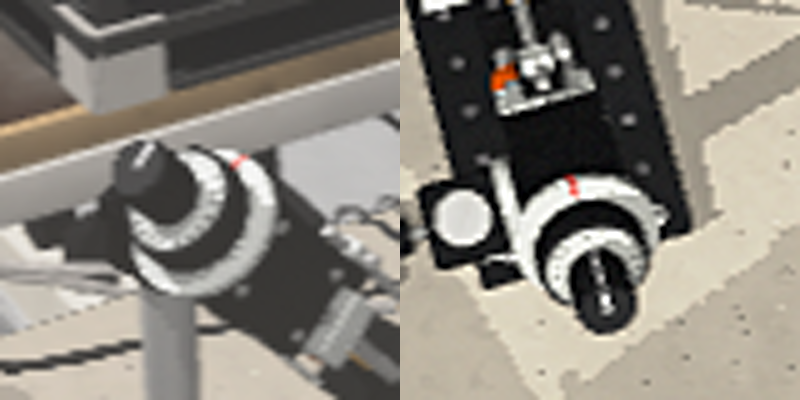

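The scene half shows the white line pointing at the datum: it runs from (287,173) to (289.5,168) in full-image pixels, and the datum is at (307.3,171.7). Both views give the fine angle as 0 ± 2–3°. Next is the ring.

```bash
cat >> kin.py <<'E'
a0,e0,f0=axes(psi); P[:]=P+.0025*e0-.0003*f0
def tq(o=None):
    "torque about knob axis put on the ring by tool (clockwise +), via moment about tool z"
    o=o or ctrl.get_obs();z=Rn.from_euler("xyz",o["orientation"],degrees=True).as_matrix()[:,2]
    return float(z@o["moment"]/(-z@a0))
E
python3 - <<'E'
from kin import *
st();print("tq",tq())
q=ctrl.get_obs()["joint_pos"]
_,R=tpose(-.008,35,25);M=R.as_matrix();print("a.xt",a0@M[:,0])
for sd in(0,.004,-.004):
    p,R=tpose(-.008,35,25,side=sd);print(sd,[((p+s*.0095*M[:,0]-P)@a0*1e3).round(1) for s in(1,-1)])
for rho,b in((35,.08),(35,0),(0,0),(-70,0),(-70,.05),(-110,0),(35,.05)):
    p,R=tpose(-.008,rho,25);p=p-b*R.as_matrix()[:,2];x,ok=ik1(p,R,np.array([36,-6,-36,7,-46,-114.]));print(rho,b,ok,x.round(0),p.round(4))
print(go(-.008,35,25,.08))
E
```

```text
9.35 [-55.6  10.7   8.5 -13.1 -75.5  -0.9] [ 0.2833 -0.5983  0.3691] [-168.    13.3 -147.1] [ 0.1 -0.7 -0.4] [ 0.247  1.033 -0.006] 0.0526 0.0
tq 0.029017445958585436
a.xt 0.42261826174069933
0 [np.float64(-21.2), np.float64(-29.2)]
0.004 [np.float64(-19.5), np.float64(-27.5)]
-0.004 [np.float64(-22.9), np.float64(-30.9)]
35 0.08 True [  51.  -12.  -42.   28.  -55. -110.] [0.476  0.0875 0.2822]
35 0 True [  44.   -5.  -49.   33.  -42. -113.] [0.5056 0.0756 0.2089]
0 0 True [  35.   -4.  -36.    7.  -44. -114.] [0.5033 0.0797 0.2079]
-70 0 True [   7.   -2.  -25.  -39.  -47. -121.] [0.5052 0.0881 0.2113]
-70 0.05 True [   4.   -6.  -23.  -37.  -53. -122.] [0.4878 0.0626 0.2507]
-110 0 True [  -7.   -3.  -29.  -63.  -45. -129.] [0.5093 0.0892 0.2149]
35 0.05 True [  48.   -9.  -45.   29.  -50. -111.] [0.4871 0.083  0.2547]
(array([192.7, 685.8, -86.9]), array([-0.18 , -0.05 ,  0.216]))
```

>>> {"fn": "step_arm", "kwargs": {
  "rows": [
    [0.32,[11,39,0],[0,0,0]],
    [0.32,[22,78,0],[0,0,0]],
    [0.32,[33,117,0],[0,0,0]],
    [0.32,[44,156,0],[0,0,0]],
    [0.32,[55,195,0],[0,0,0]]
  ]
}}

```text
clock: 9.77
tool_pos: [0.3391, -0.3983, 0.3717]
orientation: [-167.8, 13.3, -146.9]
force: [1.2, 0.4, 0.2]
opening: 0.0596
gripper_force: 0.0
```

>>> {"fn": "step_arm", "kwargs": {
  "rows": [
    [0.32,[11,39,0],[-0.018,-0.005,0.022]],
    [0.32,[22,78,0],[-0.036,-0.01,0.044]],
    [0.32,[33,117,0],[-0.054,-0.015,0.065]],
    [0.32,[44,156,0],[-0.072,-0.02,0.086]],
    [0.32,[55,195,0],[-0.09,-0.025,0.108]]
  ]
}}

```text
clock: 10.18
tool_pos: [0.3913, -0.2111, 0.3723]
orientation: [-162.7, 11.5, -139.7]
force: [0.8, 0.8, -0.3]
opening: 0.0598
gripper_force: 0.0
```

>>> {"fn": "step_arm", "kwargs": {
  "rows": [
    [0.32,[11,37,0],[-0.018,-0.005,0.022]],
    [0.32,[22,74,0],[-0.036,-0.01,0.044]],
    [0.32,[33,111,0],[-0.054,-0.015,0.065]],
    [0.32,[44,148,0],[-0.072,-0.02,0.086]],
    [0.32,[55,185,-5],[-0.09,-0.025,0.108]]
  ]
}}

```text
clock: 10.6
tool_pos: [0.4462, -0.0256, 0.3684]
orientation: [-157.8, 9.0, -132.5]
force: [1.9, -0.5, 0.3]
opening: 0.0594
gripper_force: 0.0
```

>>> {"fn": "step_arm", "kwargs": {
  "rows": [
    [0.32,[6,24,-8],[0,0,0]],
    [0.32,[12,48,-18],[0,0,0]],
    [0.32,[18,72,-28],[0,0,0]],
    [0.32,[24,96,-38],[0,0,0]],
    [0.32,[28,110,-50],[0,0,0]]
  ]
}}

```text
clock: 11.02
tool_pos: [0.4743, 0.0843, 0.3169]
orientation: [-158.0, 8.9, -132.6]
force: [0.1, -0.6, -0.4]
opening: 0.0598
gripper_force: 0.0
```

```bash
python3 - <<'E'
from kin import *
st();print(go(-.008,35,25,.08),go(-.008,35,25,.05))
E
```

```text
11.0167 [  51.2  -13.2  -38.5   26.3  -60.1 -107.9] [0.4743 0.0843 0.3169] [-158.     8.9 -132.6] [ 0.1 -0.6 -0.4] [0.524 1.219 0.039] 0.0598 0.0
(array([  1.6,   3.2, -34.7]), array([ 0.001,  0.002, -0.003])) (array([ 12.8,  -1.3, -62.2]), array([ 0.001,  0.002, -0.003]))
```

>>> {"fn": "step_arm", "kwargs": {
  "rows": [
    [0.32,[1,1.5,-17],[0,0,0]],
    [0.32,[1.6,3.2,-34],[0,0,0]],
    [0.32,[6,1.5,-45],[0,0,0]],
    [0.32,[10,0,-54],[0,0,0]],
    [0.32,[13,-1.5,-62],[0,0,0]]
  ]
}}

```text
clock: 11.43
tool_pos: [0.4867, 0.0803, 0.2542]
orientation: [-158.0, 8.8, -132.7]
force: [0.9, 0.2, 0.7]
opening: 0.0597
gripper_force: 0.0
```

>>> {"fn": "step_arm", "kwargs": {
  "rows": [
    [0.32,[4,-1.5,-10],[0,0,0]],
    [0.32,[8,-3,-20],[0,0,0]],
    [0.32,[12,-4.5,-30],[0,0,0]],
    [0.32,[15,-6,-38],[0,0,0]],
    [0.32,[17,-7,-43],[0,0,0]]
  ]
}}

```text
clock: 11.85
tool_pos: [0.5036, 0.073, 0.2112]
orientation: [-158.0, 8.8, -132.7]
force: [0.3, 0.2, -0.9]
opening: 0.0594
gripper_force: 0.0
```

```bash
python3 - <<'E'
from kin import *
st();print(go(-.008,35,25),tq())
for k in range(3): ctrl.snapshot("top");st();print(go(-.008,35,25)[0],tq())
E
```

```text
11.85 [  44.2   -5.7  -48.8   33.3  -42.  -112.7] [0.5036 0.073  0.2112] [-158.     8.8 -132.7] [ 0.3  0.2 -0.9] [ 0.511  1.333 -0.039] 0.0594 0.0
(array([ 2. ,  2.6, -2.3]), array([ 0.002,  0.001, -0.001])) 0.02760642700405087
11.9 [  44.2   -5.6  -48.8   33.3  -41.9 -112.7] [0.5037 0.0727 0.2107] [-158.     8.7 -132.7] [-0.6  0.3 -1.8] [ 0.533  1.457 -0.019] 0.0597 0.0
[ 1.9  2.9 -1.8] -0.0051884576137707986
11.95 [  44.2   -5.7  -48.7   33.2  -42.  -112.7] [0.5039 0.0727 0.2116] [-158.     8.7 -132.7] [-0.5  0.1  0.2] [0.538 1.294 0.013] 0.0594 0.0
[ 1.8  2.9 -2.7] -0.008935014886758786
12.0 [  44.2   -5.7  -48.6   33.2  -42.1 -112.7] [0.5042 0.0729 0.2123] [-158.     8.8 -132.7] [ 0.3 -0.3 -0. ] [ 0.527  1.231 -0.012] 0.0594 0.0
[ 1.4  2.7 -3.5] 0.023559785472434883
```

>>> {"fn": "step_arm", "kwargs": {
  "rows": [
    [0.38,[0.8,1.5,-1],[0,0,0]],
    [0.42,[1.6,2.7,-2],[0,0,0]],
    [0.45,[1.6,2.7,-2],[0,0,0]],
    [0.46,[1.6,2.7,-2],[0,0,0]],
    [0.46,[1.6,2.7,-2],[0,0,0]]
  ]
}}

```text
clock: 12.42
tool_pos: [0.5065, 0.0755, 0.2109]
orientation: [-157.9, 8.9, -132.8]
force: [0.3, -0.9, -1.2]
opening: 0.0479
gripper_force: 0.0
```

>>> {"fn": "step_arm", "kwargs": {
  "rows": [
    [0.48,[0,0,0],[0,0,0]],
    [0.5,[0,0,0],[0,0,0]],
    [0.52,[0,0,0],[0,0,0]],
    [0.55,[0,0,0],[0,0,0]],
    [0.55,[0,0,0],[0,0,0]]
  ]
}}

```text
clock: 12.83
tool_pos: [0.506, 0.0761, 0.2104]
orientation: [-158.0, 8.9, -132.7]
force: [-10.0, 6.0, 1.7]
opening: 0.044
gripper_force: 30.0
```

```bash
python3 - <<'E'
from kin import *
st();print(go(-.008,35,25),tq())
o=ctrl.get_obs();M=Rn.from_euler("xyz",o["orientation"],degrees=True).as_matrix();print("F in tool",M.T@o["force"],"y",M[:,1])
p0,R0=tpose(-.008,35,25)
for d in (6.4,12.8,19.2,25.6,32,38.4,44.8,51.2,57.6,64,70.4,76.8,83.2,89.6,96,102.4): print(d,((tpose(-.008,35-d,25)[0]-p0)*1e3).round(1))
print(a0)
E
```

```text
12.8333 [  44.2   -5.3  -48.6   33.4  -41.7 -113. ] [0.506  0.0761 0.2104] [-158.     8.9 -132.7] [-10.    6.    1.7] [2.668 4.596 0.403] 0.044 29.99467134475708
(array([-0.4, -0.5, -1.5]), array([-0.   ,  0.002, -0.   ])) -0.06619797624636714
F in tool [ 2.07905172  9.84209188 -6.19059991] y [-0.64189778  0.6718143  -0.36963872]
6.4 [-0.6  0.6 -0.3]
12.8 [-1.1  1.3 -0.6]
19.2 [-1.5  2.1 -0.7]
25.6 [-1.9  2.9 -0.9]
32 [-2.2  3.7 -0.9]
38.4 [-2.4  4.6 -0.9]
44.8 [-2.6  5.5 -0.9]
51.2 [-2.7  6.4 -0.7]
57.6 [-2.7  7.2 -0.5]
64 [-2.6  8.1 -0.3]
70.4 [-2.5  8.9  0. ]
76.8 [-2.2  9.7  0.4]
83.2 [-1.9 10.5  0.8]
89.6 [-1.6 11.1  1.2]
96 [-1.1 11.8  1.7]
102.4 [-0.6 12.3  2.2]
[-0.61940972 -0.17177752  0.76604444]
```

>>> {"fn": "step_arm", "kwargs": {
  "rows": [
    [0.55,[-1.6,1.6,-0.8],[0.069,0.019,-0.086]],
    [0.55,[-2.1,2.3,-1.1],[0.138,0.038,-0.171]],
    [0.55,[-2.5,3.1,-1.2],[0.207,0.058,-0.257]],
    [0.55,[-2.9,3.9,-1.4],[0.277,0.077,-0.342]],
    [0.55,[-3.2,4.7,-1.4],[0.346,0.096,-0.428]]
  ]
}}

```text
clock: 13.25
tool_pos: [0.5036, 0.08, 0.2095]
orientation: [-178.0, 15.0, -162.0]
force: [6.1, -6.3, -2.8]
opening: 0.0442
gripper_force: 30.0
```

```bash
cat >> kin.py <<'E'
def rep(g,rho,dl,n=0):
    L=[ctrl.get_obs()]
    for _ in range(n): ctrl.snapshot("top");L.append(ctrl.get_obs())
    o=L[-1];M=Rn.from_euler("xyz",o["orientation"],degrees=True).as_matrix();F=np.mean([x["force"] for x in L],0)
    T=[tq(x) for x in L]
    a,e,f=axes(psi);r=np.degrees(np.arctan2(-M[:,1]@e,M[:,1]@f))
    print("t",round(o["clock"],2),"F",F.round(1),"Ftool",(M.T@F).round(1),"tq",round(np.mean(T),3),"sd",round(np.std(T),3),"rho",round(r,2),"err",go(g,rho,dl,o=o)[0],"open",round(o["opening"],4),"y",M[:,1].round(2),"x",M[:,0].round(2))
E
python3 - <<'E'
from kin import *
rep(-.008,3,25)
E
```

```text
t 13.25 F [ 6.1 -6.3 -2.8] Ftool [-3.  -7.8  4. ] tq -0.051 sd 0.0 rho 2.78 err [-0.2 -0.7 -1.5] open 0.0442 y [-0.3   0.95 -0.03] x [-0.92 -0.3  -0.26]
```

>>> {"fn": "step_arm", "kwargs": {
  "rows": [
    [0.55,[0.3,0.0,0],[0.069,0.019,-0.086]],
    [0.55,[0.2,0.8,0],[0.138,0.038,-0.171]],
    [0.55,[0.1,1.7,0.2],[0.207,0.058,-0.257]],
    [0.55,[0.1,2.5,0.4],[0.277,0.077,-0.342]],
    [0.55,[0.2,3.4,0.6],[0.346,0.096,-0.428]]
  ]
}}

```text
clock: 13.67
tool_pos: [0.5034, 0.084, 0.2101]
orientation: [161.4, 10.6, 168.7]
force: [-2.9, -1.0, -1.2]
opening: 0.0444
gripper_force: 30.0
```

```bash
python3 - <<'E'
from kin import *
rep(-.008,-29,25)
E
```

```text
t 13.67 F [-2.9 -1.  -1.2] Ftool [ 2.8 -1.6  0.1] tq -0.215 sd 0.0 rho -29.28 err [-0.4 -0.4 -1.5] open 0.0444 y [0.13 0.94 0.31] x [-0.96  0.19 -0.18]
```

```bash
python3 - <<'E'
from kin import *
rep(-.008,-29,25,3);st()
E
```

```text
t 13.82 F [-3.8  6.6  1. ] Ftool [ 4.8  6.1 -0. ] tq -0.117 sd 0.06 rho -29.08 err [-0.4 -0.1 -1.5] open 0.0443 y [0.13 0.94 0.31] x [-0.96  0.19 -0.19]
13.8167 [  23.9   -2.8  -28.2  -12.7  -46.  -116. ] [0.5034 0.0838 0.2101] [161.5  10.7 168.8] [-3.5  7.9  1.8] [1.987 1.803 1.086] 0.0443 29.979620575904846
```

>>> {"fn": "step_arm", "kwargs": {
  "rows": [
    [0.55,[0.2,1.6,0.5],[0.069,0.019,-0.086]],
    [0.55,[0.5,2.6,1.0],[0.138,0.038,-0.171]],
    [0.55,[0.8,3.4,1.4],[0.207,0.058,-0.257]],
    [0.55,[1.1,4.0,1.8],[0.277,0.077,-0.342]],
    [0.55,[1.6,4.7,2.3],[0.346,0.096,-0.428]]
  ]
}}

```text
clock: 14.23
tool_pos: [0.5049, 0.0876, 0.2121]
orientation: [145.9, -2.4, 142.9]
force: [-3.7, -3.3, 0.3]
opening: 0.0445
gripper_force: 30.0
```

```bash
python3 - <<'E'
from kin import *
rep(-.008,-61,25);rep(-.008,-61,25,3);rep(-.008,-61,25,3)
p0,R0=tpose(-.008,-61,25)
for d in range(5,56,5): print(d,((tpose(-.008,-61-d,25)[0]-p0)*1e3).round(1))
E
```

```text
t 14.23 F [-3.7 -3.3  0.3] Ftool [ 1.  -3.8 -2.9] tq -0.281 sd 0.0 rho -61.04 err [-0.4 -0.2 -1.5] open 0.0445 y [0.52 0.65 0.56] x [-0.8   0.6   0.04]
t 14.38 F [-1.8  1.4  0.5] Ftool [ 2.3  0.2 -0.4] tq -0.167 sd 0.071 rho -60.93 err [-0.3 -0.2 -1.4] open 0.0444 y [0.52 0.65 0.56] x [-0.8   0.6   0.04]
t 14.53 F [-2.1 -2.4  1.1] Ftool [ 0.3 -2.  -2.7] tq -0.077 sd 0.029 rho -60.74 err [-0.3 -0.3 -1.4] open 0.044 y [0.52 0.65 0.56] x [-0.8   0.6   0.04]
5 [0.4 0.4 0.4]
10 [0.8 0.8 0.8]
15 [1.2 1.1 1.3]
20 [1.7 1.4 1.7]
25 [2.2 1.6 2.1]
30 [2.7 1.8 2.6]
35 [3.2 1.9 3. ]
40 [3.8 1.9 3.5]
45 [4.3 1.9 3.9]
50 [4.9 1.8 4.4]
55 [5.4 1.7 4.8]
```

```bash
python3 - <<'E'
from kin import *
s0,t0=cv2.imread("pics/scene0.png"),cv2.imread("pics/top0.png")
s1,t1=[np.ascontiguousarray(ctrl.snapshot(n)[:,:,::-1]) for n in("scene","top")]
cv2.imwrite("pics/j_s.png",s1);cv2.imwrite("pics/j_t.png",t1)
c=lambda im,x,y,w,h:cv2.resize(im[y:y+h,x:x+w],(400,300),interpolation=2)
S=(310,185,48,36);T=(284,176,40,30)
cv2.imwrite("pics/j.png",np.vstack([np.hstack([c(s0,*S),c(t0,*T)]),np.hstack([c(s1,*S),c(t1,*T)])]))
rep(-.008,-61,25)
# scale: px per mm of travel along -a near carriage (axial ~-110mm, f +12)
X=P-.11*a0+.0*e0
for n in("scene","top"): print(n,proj(n,X).round(1),(proj(n,X-.01*a0)-proj(n,X)).round(2))
E
```

```text
t 14.63 F [-3.  -5.3  2.5] Ftool [-0.6 -3.6 -5.5] tq -0.171 sd 0.0 rho -60.75 err [-0.3 -0.3 -1.4] open 0.0442 y [0.52 0.65 0.56] x [-0.8   0.6   0.04]
scene [319.5 199.4] [2.19 1.85]
top [310.1 207. ] [-0.77 -2.53]
```

View pics/j.png

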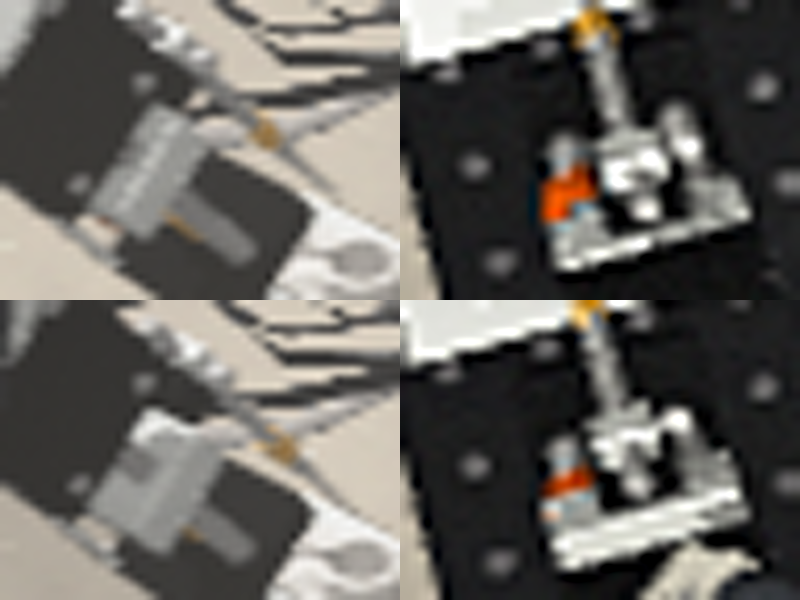

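The bottom crops show the carriage, now with a thick front bar at about (650,540), covering part of the orange collar at (570,485). The gap is now small. I'll move on slowly, and test whether a lighter grip force can be commanded.

>>> {"fn": "step_arm", "kwargs": {
  "rows": [
    [0.55,[0.2,0.2,0.2],[0.03,0.008,-0.037]],
    [0.55,[0.4,0.4,0.4],[0.06,0.017,-0.075]],
    [0.55,[0.7,0.6,0.7],[0.09,0.025,-0.112]],
    [0.55,[0.9,0.8,1.0],[0.12,0.034,-0.15]],
    [0.55,[1.1,1.0,1.2],[0.151,0.042,-0.187]]
  ]
}}

```text
clock: 15.05
tool_pos: [0.5059, 0.0887, 0.2131]
orientation: [141.1, -9.9, 132.8]
force: [-2.6, -5.6, 1.5]
opening: 0.0446
gripper_force: 30.0
```

>>> {"fn": "step_arm", "kwargs": {
  "rows": [
    [0.51,[0,0,0],[0,0,0]],
    [0.505,[0,0,0],[0,0,0]],
    [0.5,[0,0,0],[0,0,0]],
    [0.5,[0,0,0],[0,0,0]],
    [0.5,[0,0,0],[0,0,0]]
  ]
}}

```text
clock: 15.47
tool_pos: [0.5059, 0.0887, 0.2131]
orientation: [141.2, -9.8, 132.9]
force: [-2.7, -5.8, 2.3]
opening: 0.0442
gripper_force: 27.3
```

```bash
python3 - <<'E'
from kin import *
rep(-.008,-75,25);rep(-.008,-75,25,2);print(ctrl.get_obs()["gripper_force"])
E
```

```text
t 15.47 F [-2.7 -5.8  2.3] Ftool [-2.  -3.  -5.8] tq -0.176 sd 0.0 rho -74.77 err [-0.3 -0.3 -1.3] open 0.0442 y [0.64 0.45 0.62] x [-0.67  0.72  0.17]
t 15.57 F [-2.9 -5.7  2.3] Ftool [-1.7 -3.1 -5.8] tq -0.172 sd 0.006 rho -74.76 err [-0.3 -0.2 -1.3] open 0.0444 y [0.64 0.45 0.62] x [-0.67  0.72  0.17]
27.310901284217834
```

```bash
cat >> kin.py <<'E'
def tau(n=4,v=True):
    "averaged static torque on ring about knob axis, clockwise drive = positive"
    L=[]
    for _ in range(n): ctrl.snapshot("top");L.append(ctrl.get_obs())
    F=np.mean([x["force"] for x in L],0);M=np.mean([x["moment"] for x in L],0)
    R=Rn.from_euler("xyz",L[-1]["orientation"],degrees=True).as_matrix();z=R[:,2]
    Mc=M-3.0*np.array([-z[1],z[0],0]); G=P-.023*a0; out=[]
    for Lr in(.30,.33,.36):
        S=L[-1]["tool_pos"]-z*Lr; m=Mc-np.cross(G-S,F);out.append((R.T@m).round(3).tolist()+[round(float(a0@m),3)])
    r=np.degrees(np.arctan2(-R[:,1]@e0,R[:,1]@f0))
    if v:print("t",round(L[-1]["clock"],2),"rho",round(r,2),"zM",round(float(-(z@M)/(z@a0)),3),"F",(R.T@F).round(1),"Mc tool",(R.T@Mc).round(3),"tau(L=.30,.33,.36):",out,"gf",round(L[-1]["gripper_force"],1))
E
python3 - <<'E'
from kin import *
tau(4)
E
```

```text
t 15.77 rho -74.76 zM -0.142 F [-1.4 -3.6 -6.1] Mc tool [ 1.282 -0.866 -0.129] tau(L=.30,.33,.36): [[0.211, -0.415, -0.151, 0.228], [0.103, -0.373, -0.151, 0.182], [-0.005, -0.332, -0.151, 0.136]] gf 27.3
```

>>> {"fn": "step_arm", "kwargs": {
  "rows": [
    [0.5,[0.1,0.1,0.1],[0.011,0.003,-0.013]],
    [0.5,[0.2,0.2,0.2],[0.022,0.006,-0.027]],
    [0.5,[0.3,0.2,0.3],[0.032,0.009,-0.04]],
    [0.5,[0.3,0.2,0.3],[0.032,0.009,-0.04]],
    [0.5,[0.3,0.2,0.3],[0.032,0.009,-0.04]]
  ]
}}

```text
clock: 16.18
tool_pos: [0.5062, 0.0888, 0.2134]
orientation: [140.3, -11.6, 130.7]
force: [-2.7, -6.5, 2.6]
opening: 0.0444
gripper_force: 27.3
```

```bash
python3 - <<'E'
from kin import *
tau(3);tau(3)
E
```

```text
t 16.33 rho -77.74 zM -0.131 F [-2.7 -3.5 -6.3] Mc tool [ 1.176 -0.953 -0.119] tau(L=.30,.33,.36): [[0.122, -0.12, -0.139, 0.178], [0.016, -0.039, -0.139, 0.133], [-0.09, 0.041, -0.139, 0.088]] gf 27.3
t 16.48 rho -77.74 zM -0.132 F [-1.5 -3.5 -6.6] Mc tool [ 1.196 -0.948 -0.12 ] tau(L=.30,.33,.36): [[0.152, -0.473, -0.141, 0.194], [0.046, -0.429, -0.141, 0.149], [-0.059, -0.385, -0.141, 0.104]] gf 27.3
```

>>> {"fn": "step_arm", "kwargs": {
  "rows": [
    [0.496,[0,0,0],[0,0,0]],
    [0.494,[0,0,0],[0,0,0]],
    [0.492,[0,0,0],[0,0,0]],
    [0.492,[0,0,0],[0,0,0]],
    [0.492,[0,0,0],[0,0,0]]
  ]
}}

```text
clock: 16.9
tool_pos: [0.5062, 0.0889, 0.2132]
orientation: [140.3, -11.6, 130.7]
force: [-2.3, -5.9, 1.4]
opening: 0.0449
gripper_force: 8.9
```

```bash
python3 - <<'E'
from kin import *
tau(3)
p0,R0=tpose(-.008,-78,25)
for d in range(5,46,5): print(d,((tpose(-.008,-78-d,25)[0]-p0)*1e3).round(1))
E
```

```text
t 17.05 rho -77.74 zM -0.152 F [-2.4 -3.3 -4.4] Mc tool [ 1.319 -1.112 -0.138] tau(L=.30,.33,.36): [[0.349, -0.364, -0.157, 0.29], [0.251, -0.291, -0.157, 0.249], [0.152, -0.218, -0.157, 0.207]] gf 8.9
5 [0.5 0.3 0.4]
10 [1.  0.4 0.9]
15 [1.5 0.6 1.3]
20 [2.  0.7 1.8]
25 [2.6 0.7 2.2]
30 [3.1 0.6 2.7]
35 [3.7 0.5 3.1]
40 [4.2 0.4 3.5]
45 [4.8 0.2 3.9]
```

>>> {"fn": "step_arm", "kwargs": {
  "rows": [
    [0.4905,[0.1,0.1,0.1],[0.013,0.004,-0.016]],
    [0.4905,[0.2,0.1,0.2],[0.026,0.007,-0.032]],
    [0.4905,[0.4,0.2,0.3],[0.039,0.011,-0.048]],
    [0.4905,[0.6,0.3,0.5],[0.065,0.018,-0.08]],
    [0.4905,[0.6,0.3,0.5],[0.065,0.018,-0.08]]
  ]
}}

```text
clock: 17.47
tool_pos: [0.5068, 0.0893, 0.2136]
orientation: [138.7, -15.2, 126.4]
force: [-1.0, -2.5, 0.3]
opening: 0.0444
gripper_force: 5.9
```

```bash
python3 - <<'E'
from kin import *
tau(2);tau(3)
E
```

```text
t 17.57 rho -83.81 zM 0.011 F [-2.5 -2.1 -2.2] Mc tool [ 1.198 -1.123  0.01 ] tau(L=.30,.33,.36): [[0.574, -0.37, -0.001, 0.245], [0.511, -0.295, -0.001, 0.218], [0.448, -0.22, -0.001, 0.191]] gf 5.9
t 17.72 rho -83.8 zM 0.006 F [-3.2 -3.5 -3.5] Mc tool [ 1.47  -1.376  0.005] tau(L=.30,.33,.36): [[0.446, -0.398, -0.015, 0.203], [0.343, -0.301, -0.015, 0.159], [0.239, -0.204, -0.015, 0.115]] gf 5.9
```

```bash
python3 - <<'E'
from kin import *
for dl in(12,15,18):
    q=np.array([35,-4,-40,7,-44,-114.])
    for rho,b in((10,.06),(10,0),(0,0),(-30,0),(-60,0),(-80,0)):
        p,R=tpose(-.008,rho,dl);p=p-b*R.as_matrix()[:,2];x,ok=ik1(p,R,q);print(dl,rho,b,ok,x.round(0))
o=ctrl.get_obs();Rp=Rn.from_euler("xyz",o["orientation"],degrees=True);pp=o["tool_pos"]
print("back60",(-60*Rp.as_matrix()[:,2]).round(1))
pp=pp-.06*Rp.as_matrix()[:,2]
for rho,dl in((-60,22),(-36,20),(-12,17),(10,15)):
    p,R=tpose(-.008,rho,dl);p=p-.06*R.as_matrix()[:,2];print(rho,((p-pp)*1e3).round(1),(R*Rp.inv()).as_rotvec().round(3),"mag",np.degrees((R*Rp.inv()).magnitude()).round(1));pp,Rp=p,R
E
```

```text
12 10 0.06 True [  42.  -18.  -49.   24.  -36. -124.]
12 10 0 True [  37.  -11.  -54.   31.  -24. -128.]
12 0 0 True [  37.  -11.  -52.   24.  -24. -131.]
12 -30 0 True [  33.  -10.  -46.    7.  -24. -142.]
12 -60 0 True [  29.  -10.  -43.   -7.  -22. -154.]
12 -80 0 True [  27.  -11.  -43.  -14.  -19. -166.]
15 10 0.06 True [  42.  -16.  -46.   21.  -40. -121.]
15 10 0 True [  38.   -9.  -50.   25.  -29. -124.]
15 0 0 True [  37.   -9.  -48.   18.  -29. -126.]
15 -30 0 True [  31.   -9.  -41.   -0.  -30. -133.]
15 -60 0 True [  24.   -9.  -37.  -17.  -29. -141.]
15 -80 0 True [  20.   -9.  -36.  -27.  -27. -148.]
18 10 0.06 True [  42.  -14.  -42.   18.  -44. -118.]
18 10 0 True [  39.   -8.  -47.   21.  -34. -120.]
18 0 0 True [  37.   -8.  -44.   14.  -34. -121.]
18 -30 0 True [  29.   -7.  -36.   -6.  -35. -126.]
18 -60 0 True [  19.   -7.  -32.  -24.  -35. -132.]
18 -80 0 True [  14.   -7.  -32.  -35.  -34. -137.]
back60 [-24.8 -33.   43.6]
-60 [2.3 4.3 3.1] [-0.288 -0.1    0.287] mag 24.0
-36 [1.  5.5 2.7] [-0.272 -0.1    0.304] mag 24.1
-12 [-1.7  5.5  0.8] [-0.262 -0.123  0.307] mag 24.2
10 [-2.3  3.8 -0.5] [-0.229 -0.1    0.294] mag 22.1
```

>>> {"fn": "step_arm", "kwargs": {
  "rows": [
    [0.45,[0,0,0],[0,0,0]],
    [0.35,[0,0,0],[0,0,0]],
    [0.3,[0,0,0],[0,0,0]],
    [0.3,[-9,-12,16],[0,0,0]],
    [0.3,[-25,-33,43.5],[0,0,0]]
  ]
}}

```text
clock: 18.13
tool_pos: [0.4811, 0.0581, 0.2554]
orientation: [138.9, -15.5, 126.5]
force: [1.5, -0.7, 0.3]
opening: 0.0608
gripper_force: 0.0
```

>>> {"fn": "step_arm", "kwargs": {
  "rows": [
    [0.3,[0.5,1,1],[-0.06,-0.02,0.06]],
    [0.3,[1,2,2],[-0.12,-0.04,0.12]],
    [0.3,[1.5,3,2.5],[-0.18,-0.06,0.18]],
    [0.3,[2.3,4.3,3],[-0.24,-0.08,0.24]],
    [0.3,[2.3,4.3,3],[-0.288,-0.1,0.287]]
  ]
}}

```text
clock: 18.55
tool_pos: [0.485, 0.0614, 0.2615]
orientation: [146.1, 0.8, 142.2]
force: [-0.5, -0.7, 0.6]
opening: 0.0615
gripper_force: 0.0
```

>>> {"fn": "step_arm", "kwargs": {
  "rows": [
    [0.3,[0.2,1.1,0.5],[-0.054,-0.02,0.061]],
    [0.3,[0.4,2.2,1],[-0.109,-0.04,0.122]],
    [0.3,[0.6,3.3,1.5],[-0.163,-0.06,0.182]],
    [0.3,[0.8,4.4,2],[-0.218,-0.08,0.243]],
    [0.3,[1,5.5,2.7],[-0.272,-0.1,0.304]]
  ]
}}

```text
clock: 18.97
tool_pos: [0.4856, 0.0671, 0.2638]
orientation: [157.1, 13.2, 161.1]
force: [0.1, 0.1, -0.6]
opening: 0.0613
gripper_force: 0.0
```

>>> {"fn": "step_arm", "kwargs": {
  "rows": [
    [0.3,[-0.3,1.1,0.2],[-0.052,-0.025,0.061]],
    [0.3,[-0.7,2.2,0.3],[-0.105,-0.049,0.123]],
    [0.3,[-1,3.3,0.5],[-0.157,-0.074,0.184]],
    [0.3,[-1.4,4.4,0.6],[-0.21,-0.098,0.246]],
    [0.3,[-1.7,5.5,0.8],[-0.262,-0.123,0.307]]
  ]
}}

```text
clock: 19.38
tool_pos: [0.4837, 0.0727, 0.2645]
orientation: [171.7, 22.2, -176.7]
force: [-0.1, -0.1, 0.1]
opening: 0.0613
gripper_force: 0.0
```

>>> {"fn": "step_arm", "kwargs": {
  "rows": [
    [0.3,[-0.5,0.8,0],[-0.046,-0.02,0.059]],
    [0.3,[-1,1.6,0],[-0.092,-0.04,0.118]],
    [0.3,[-1.5,2.4,0],[-0.137,-0.06,0.176]],
    [0.3,[-2,3.2,-0.5],[-0.183,-0.08,0.235]],
    [0.3,[-2.3,3.8,-0.5],[-0.229,-0.1,0.294]]
  ]
}}

```text
clock: 19.8
tool_pos: [0.4813, 0.0764, 0.2639]
orientation: [-173.0, 24.4, -153.7]
force: [0.7, -0.4, -0.1]
opening: 0.0614
gripper_force: 0.0
```

```bash
python3 - <<'E'
from kin import *
st();tau(2);print(go(-.008,10,14,.05),go(-.008,10,14,0))
E
```

```text
19.8 [  42.1  -15.8  -45.7   20.8  -40.2 -121. ] [0.4813 0.0764 0.2639] [-173.    24.4 -153.7] [ 0.7 -0.4 -0.1] [-0.316  1.424  0.019] 0.0614 0.0
t 19.9 rho 10.04 zM -0.03 F [ 1.1 -0.9  0.4] Mc tool [-0.008  0.265 -0.029] tau(L=.30,.33,.36): [[-0.323, -0.118, -0.034, -0.052], [-0.349, -0.15, -0.034, -0.059], [-0.376, -0.182, -0.034, -0.066]] gf 0.0
(array([ 4.3, -0.2, -9.3]), array([ 0.006, -0.017, -0.   ])) (array([ 26.1,   3.7, -54.1]), array([ 0.006, -0.017, -0.   ]))
```

>>> {"fn": "step_arm", "kwargs": {
  "rows": [
    [0.3,[4,0,-10],[0.006,-0.017,0]],
    [0.3,[10,1,-21],[0.006,-0.017,0]],
    [0.3,[15.5,2,-32],[0.006,-0.017,0]],
    [0.3,[21,3,-43],[0.006,-0.017,0]],
    [0.3,[26,3.7,-53.5],[0.006,-0.017,0]]
  ]
}}

```text
clock: 20.32
tool_pos: [0.5079, 0.0797, 0.21]
orientation: [-173.1, 25.5, -154.1]
force: [-0.8, -0.0, 0.3]
opening: 0.0615
gripper_force: 0.0
```

>>> {"fn": "step_arm", "kwargs": {
  "rows": [
    [0.42,[0,0,0],[0,0,0]],
    [0.46,[0,0,0],[0,0,0]],
    [0.48,[0,0,0],[0,0,0]],
    [0.4905,[0,0,0],[0,0,0]],
    [0.4905,[0,0,0],[0,0,0]]
  ]
}}

```text
clock: 20.73
tool_pos: [0.5074, 0.0802, 0.2109]
orientation: [-173.1, 25.5, -153.9]
force: [-4.7, 5.3, -1.3]
opening: 0.0454
gripper_force: 3.1
```

```bash
python3 - <<'E'
from kin import *
tau(3);rep(-.008,10,14)
p0,R0=tpose(-.008,10,14)
for d in range(10,91,10): print(d,((tpose(-.008,10-d,14)[0]-p0)*1e3).round(1))
E
```

```text
t 20.88 rho 9.81 zM -0.024 F [ 1.8  6.1 -0.4] Mc tool [-2.119  0.662 -0.023] tau(L=.30,.33,.36): [[-0.309, 0.124, -0.009, -0.065], [-0.126, 0.069, -0.009, -0.022], [0.057, 0.015, -0.009, 0.022]] gf 5.4
t 20.88 F [-4.1  4.1 -1.4] Ftool [ 2.3  5.5 -0.2] tq -0.012 sd 0.0 rho 9.81 err [-0.5 -0.5 -1.7] open 0.0445 y [-0.39  0.91 -0.11] x [-0.81 -0.4  -0.43]
10 [-0.3  0.8 -0. ]
20 [-0.4  1.5  0. ]
30 [-0.5  2.3  0.1]
40 [-0.4  3.1  0.4]
50 [-0.3  3.8  0.6]
60 [0.  4.5 1. ]
70 [0.4 5.1 1.4]
80 [0.8 5.5 1.9]
90 [1.3 5.9 2.4]
```

>>> {"fn": "step_arm", "kwargs": {
  "rows": [
    [0.4905,[-0.3,0.6,-0.1],[0,0,0]],
    [0.4905,[-0.5,1.2,-0.1],[0,0,0]],
    [0.4905,[-0.5,1.2,-0.1],[0,0,0]],
    [0.4905,[-0.5,1.2,-0.1],[0,0,0]],
    [0.4905,[-0.5,1.2,-0.1],[0,0,0]]
  ]
}}

```text
clock: 21.3
tool_pos: [0.5072, 0.0805, 0.2109]
orientation: [-173.0, 25.5, -154.0]
force: [5.6, -3.3, -0.4]
opening: 0.0448
gripper_force: 5.9
```

```bash
python3 - <<'E'
from kin import *
tau(3)
E
```

```text
t 21.45 rho 9.82 zM -0.044 F [-2.8 -3.9  3.2] Mc tool [ 1.459 -0.671 -0.043] tau(L=.30,.33,.36): [[0.301, 0.137, -0.051, 0.122], [0.184, 0.22, -0.051, 0.094], [0.067, 0.302, -0.051, 0.066]] gf 5.9
```

>>> {"fn": "step_arm", "kwargs": {
  "rows": [
    [0.4905,[0,0.1,0],[0.011,0.003,-0.013]],
    [0.4905,[0,0.2,0],[0.022,0.006,-0.027]],
    [0.4905,[0,0.3,0],[0.032,0.009,-0.04]],
    [0.4905,[-0.1,0.4,0],[0.043,0.012,-0.053]],
    [0.4905,[-0.1,0.4,0],[0.043,0.012,-0.053]]
  ]
}}

```text
clock: 21.87
tool_pos: [0.5071, 0.0808, 0.2109]
orientation: [-175.8, 25.8, -158.3]
force: [5.0, -3.4, -1.3]
opening: 0.0446
gripper_force: 5.9
```

```bash
python3 - <<'E'
from kin import *
tau(2);tau(3)
E
```

```text
t 21.97 rho 5.82 zM 0.059 F [-3.2 -4.   2.8] Mc tool [ 1.696 -0.794  0.057] tau(L=.30,.33,.36): [[0.509, 0.143, 0.049, 0.075], [0.389, 0.238, 0.049, 0.046], [0.269, 0.333, 0.049, 0.017]] gf 5.9
t 22.12 rho 5.83 zM 0.063 F [-2.6 -5.   2.5] Mc tool [ 1.711 -0.799  0.061] tau(L=.30,.33,.36): [[0.227, -0.031, 0.049, 0.007], [0.077, 0.047, 0.049, -0.029], [-0.073, 0.125, 0.049, -0.066]] gf 5.9
```

>>> {"fn": "step_arm", "kwargs": {
  "rows": [
    [0.48,[0.6,-0.3,-0.1],[0,0,0]],
    [0.48,[0.6,-0.3,-0.1],[0,0,0]],
    [0.5,[0.6,-0.3,-0.1],[0,0,0]],
    [0.51,[0.6,-0.3,-0.1],[0,0,0]],
    [0.51,[0.6,-0.3,-0.1],[0,0,0]]
  ]
}}

```text
clock: 22.53
tool_pos: [0.5075, 0.0808, 0.2103]
orientation: [-175.8, 25.8, -158.2]
force: [-1.6, -1.9, 3.3]
opening: 0.0446
gripper_force: 30.0
```

```bash
python3 - <<'E'
from kin import *
tau(3)
E
```

```text
t 22.68 rho 5.86 zM 0.039 F [ 0.4 -1.9 -5.5] Mc tool [0.462 0.243 0.038] tau(L=.30,.33,.36): [[-0.104, 0.134, 0.033, -0.057], [-0.161, 0.122, 0.033, -0.071], [-0.219, 0.109, 0.033, -0.085]] gf 30.0
```

>>> {"fn": "step_arm", "kwargs": {
  "rows": [
    [0.51,[0,0.1,0],[0.008,0.002,-0.01]],
    [0.51,[0,0.1,0],[0.016,0.004,-0.02]],
    [0.51,[0,0.2,0],[0.024,0.007,-0.03]],
    [0.51,[-0.1,0.2,0],[0.032,0.009,-0.04]],
    [0.51,[-0.1,0.2,0],[0.032,0.009,-0.04]]
  ]
}}

```text
clock: 23.1
tool_pos: [0.5074, 0.081, 0.2103]
orientation: [-178.0, 26.0, -161.5]
force: [-2.7, -1.8, 6.5]
opening: 0.0444
gripper_force: 30.0
```

```bash
python3 - <<'E'
from kin import *
tau(2);tau(3)
E
```

```text
t 23.2 rho 2.87 zM 0.054 F [ 0.4 -0.9 -6.8] Mc tool [0.4   0.333 0.053] tau(L=.30,.33,.36): [[0.127, 0.225, 0.051, -0.018], [0.1, 0.212, 0.051, -0.025], [0.073, 0.2, 0.051, -0.032]] gf 30.0
t 23.35 rho 2.88 zM 0.118 F [ 0.  -1.4 -6.4] Mc tool [0.449 0.257 0.114] tau(L=.30,.33,.36): [[0.028, 0.271, 0.111, -0.101], [-0.015, 0.271, 0.111, -0.111], [-0.057, 0.271, 0.111, -0.122]] gf 30.0
```

>>> {"fn": "step_arm", "kwargs": {
  "rows": [
    [0.51,[0,0,0],[0.005,0.001,-0.006]],
    [0.51,[0,0.1,0],[0.009,0.003,-0.011]],
    [0.51,[0,0.1,0],[0.014,0.004,-0.017]],
    [0.51,[0,0.1,0],[0.018,0.005,-0.022]],
    [0.51,[0,0.2,0],[0.023,0.006,-0.028]]
  ]
}}

```text
clock: 23.77
tool_pos: [0.5074, 0.0812, 0.2103]
orientation: [-179.4, 26.0, -163.7]
force: [-3.3, -4.0, 6.7]
opening: 0.0441
gripper_force: 30.0
```

```bash
python3 -c "
from kin import *
rep(-.008,1,14)"
```

```text
t 23.77 F [-3.3 -4.   6.7] Ftool [ 0.9 -3.  -7.8] tq -0.067 sd 0.0 rho 0.77 err [-0.7 -0.6 -1.1] open 0.0441 y [-0.28  0.96 -0.01] x [-0.86 -0.25 -0.44]
```

>>> {"fn": "step_arm", "kwargs": {
  "rows": [
    [0.51,[0,0,0],[0.005,0.001,-0.006]],
    [0.51,[0,0.1,0],[0.009,0.003,-0.011]],
    [0.51,[0,0.1,0],[0.014,0.004,-0.017]],
    [0.51,[0,0.1,0],[0.018,0.005,-0.022]],
    [0.51,[0,0.2,0],[0.023,0.006,-0.028]]
  ]
}}

```text
clock: 24.18
tool_pos: [0.5073, 0.0813, 0.2103]
orientation: [179.1, 26.1, -165.9]
force: [-3.1, -2.5, 6.3]
opening: 0.0443
gripper_force: 30.0
```

```bash
python3 -c "
from kin import *
rep(-.008,-1,14)
for k in range(6): ctrl.snapshot('top'); print(round(tq(),3))"
```

```text
t 24.18 F [-3.1 -2.5  6.3] Ftool [ 0.5 -1.6 -7.3] tq -0.038 sd 0.0 rho -1.33 err [-0.7 -0.6 -1.1] open 0.0443 y [-0.25  0.97  0.01] x [-0.87 -0.22 -0.44]
0.002
0.021
0.058
0.055
0.058
0.027
```

>>> {"fn": "step_arm", "kwargs": {
  "rows": [
    [0.51,[0,0,0],[0.006,0.002,-0.008]],
    [0.51,[0,0.1,0],[0.013,0.004,-0.016]],
    [0.51,[0,0.1,0],[0.019,0.005,-0.024]],
    [0.51,[0,0.2,0],[0.026,0.007,-0.032]],
    [0.51,[0,0.2,0],[0.032,0.009,-0.04]]
  ]
}}

```text
clock: 24.9
tool_pos: [0.5073, 0.0815, 0.2103]
orientation: [176.9, 25.9, -169.2]
force: [-4.5, -2.3, 6.6]
opening: 0.0439
gripper_force: 30.0
```

```bash
python3 -c "
from kin import *
rep(-.008,-4,14)"
```

```text
t 24.9 F [-4.5 -2.3  6.6] Ftool [ 1.5 -1.  -8.1] tq -0.085 sd 0.0 rho -4.32 err [-0.8 -0.6 -1.1] open 0.0439 y [-0.21  0.98  0.05] x [-0.88 -0.17 -0.44]
```

>>> {"fn": "step_arm", "kwargs": {
  "rows": [
    [0.51,[0,0,0],[0.006,0.002,-0.008]],
    [0.51,[0,0.1,0],[0.013,0.004,-0.016]],
    [0.51,[0,0.1,0],[0.019,0.005,-0.024]],
    [0.51,[0,0.2,0],[0.026,0.007,-0.032]],
    [0.51,[0,0.2,0],[0.032,0.009,-0.04]]
  ]
}}

```text
clock: 25.32
tool_pos: [0.5073, 0.0817, 0.2103]
orientation: [174.8, 25.7, -172.4]
force: [-5.1, -1.3, 7.4]
opening: 0.0441
gripper_force: 30.0
```

```bash
python3 -c "
from kin import *
rep(-.008,-7,14)"
```

```text
t 25.32 F [-5.1 -1.3  7.4] Ftool [ 1.4  0.2 -9. ] tq -0.001 sd 0.0 rho -7.3 err [-0.8 -0.6 -1.1] open 0.0441 y [-0.17  0.98  0.08] x [-0.89 -0.12 -0.43]
```

>>> {"fn": "step_arm", "kwargs": {
  "rows": [
    [0.51,[0,0,0],[0.006,0.002,-0.008]],
    [0.51,[0,0.1,0],[0.013,0.004,-0.016]],
    [0.51,[0,0.1,0],[0.019,0.005,-0.024]],
    [0.51,[0,0.2,0],[0.026,0.007,-0.032]],
    [0.51,[0,0.2,0],[0.032,0.009,-0.04]]
  ]
}}

```text
clock: 25.73
tool_pos: [0.5072, 0.082, 0.2103]
orientation: [172.7, 25.4, -175.6]
force: [-5.5, -1.6, 7.2]
opening: 0.0442
gripper_force: 30.0
```

```bash
python3 -c "
from kin import *
rep(-.008,-10,14)"
```

```text
t 25.73 F [-5.5 -1.6  7.2] Ftool [ 2.  -0.1 -9. ] tq -0.054 sd 0.0 rho -10.28 err [-0.8 -0.6 -1.1] open 0.0442 y [-0.13  0.98  0.11] x [-0.9  -0.07 -0.43]
```

>>> {"fn": "step_arm", "kwargs": {
  "rows": [
    [0.51,[0,0,0],[0.006,0.002,-0.008]],
    [0.51,[0,0.1,0],[0.013,0.004,-0.016]],
    [0.51,[0,0.1,0],[0.019,0.005,-0.024]],
    [0.51,[0,0.2,0],[0.026,0.007,-0.032]],
    [0.51,[0,0.2,0],[0.032,0.009,-0.04]]
  ]
}}

```text
clock: 26.15
tool_pos: [0.5072, 0.0822, 0.2104]
orientation: [170.7, 25.0, -178.7]
force: [-6.9, -2.0, 8.2]
opening: 0.0442
gripper_force: 30.0
```

```bash
python3 -c "
from kin import *
rep(-.008,-13,14)"
```

```text
t 26.15 F [-6.9 -2.   8.2] Ftool [  2.8  -0.2 -10.5] tq -0.099 sd 0.0 rho -13.26 err [-0.8 -0.5 -1.1] open 0.0442 y [-0.09  0.99  0.15] x [-0.91 -0.02 -0.42]
```

>>> {"fn": "step_arm", "kwargs": {
  "rows": [
    [0.51,[-0.1,0,0.1],[0.006,0.002,-0.008]],
    [0.51,[-0.2,0.1,0.3],[0.013,0.004,-0.016]],
    [0.51,[-0.2,0.1,0.4],[0.019,0.005,-0.024]],
    [0.51,[-0.2,0.2,0.5],[0.026,0.007,-0.032]],
    [0.51,[-0.2,0.2,0.5],[0.032,0.009,-0.04]]
  ]
}}

```text
clock: 26.57
tool_pos: [0.5071, 0.0824, 0.2105]
orientation: [168.7, 24.4, 178.1]
force: [-0.4, -1.9, 2.8]
opening: 0.0441
gripper_force: 30.0
```

```bash
python3 -c "
from kin import *
rep(-.008,-16,14)"
```

```text
t 26.57 F [-0.4 -1.9  2.8] Ftool [-0.8 -1.3 -3.1] tq -0.079 sd 0.0 rho -16.27 err [-0.7 -0.5 -1.2] open 0.0441 y [-0.05  0.98  0.18] x [-0.91  0.03 -0.41]
```

>>> {"fn": "step_arm", "kwargs": {
  "rows": [
    [0.51,[0,0,0],[0.006,0.002,-0.008]],
    [0.51,[0,0.1,0],[0.013,0.004,-0.016]],
    [0.51,[0,0.1,0.1],[0.019,0.005,-0.024]],
    [0.51,[0,0.2,0.1],[0.026,0.007,-0.032]],
    [0.51,[0,0.2,0.1],[0.032,0.009,-0.04]]
  ]
}}

```text
clock: 26.98
tool_pos: [0.5071, 0.0826, 0.2105]
orientation: [166.7, 23.8, 175.0]
force: [0.9, -2.2, 1.0]
opening: 0.0443
gripper_force: 30.0
```

```bash
python3 -c "
from kin import *
rep(-.008,-19,14)"
```

```text
t 26.98 F [ 0.9 -2.2  1. ] Ftool [-1.4 -2.  -0.9] tq -0.139 sd 0.0 rho -19.26 err [-0.7 -0.5 -1.1] open 0.0443 y [-0.01  0.98  0.21] x [-0.91  0.08 -0.4 ]
```

>>> {"fn": "step_arm", "kwargs": {
  "rows": [
    [0.51,[0,0,0],[0.004,0.001,-0.005]],
    [0.51,[0,0.1,0],[0.009,0.002,-0.011]],
    [0.51,[0,0.1,0],[0.013,0.004,-0.016]],
    [0.51,[0,0.1,0],[0.017,0.005,-0.021]],
    [0.51,[0,0.2,0],[0.021,0.006,-0.027]]
  ]
}}

```text
clock: 27.4
tool_pos: [0.5071, 0.0828, 0.2106]
orientation: [165.4, 23.3, 173.0]
force: [1.2, -2.4, 1.5]
opening: 0.0438
gripper_force: 30.0
```

```bash
python3 -c "
from kin import *
rep(-.008,-21,14)
for k in range(3): ctrl.snapshot('top'); print(round(tq(),3))"
```

```text
t 27.4 F [ 1.2 -2.4  1.5] Ftool [-2.  -2.  -1.3] tq -0.104 sd 0.0 rho -21.23 err [-0.7 -0.5 -1.2] open 0.0438 y [0.02 0.97 0.23] x [-0.91  0.11 -0.4 ]
-0.033
-0.019
0.023
```

>>> {"fn": "step_arm", "kwargs": {
  "rows": [
    [0.51,[0,0,0],[0.006,0.002,-0.008]],
    [0.51,[0,0.1,0],[0.013,0.004,-0.016]],
    [0.51,[0,0.1,0.1],[0.019,0.005,-0.024]],
    [0.51,[0,0.2,0.1],[0.026,0.007,-0.032]],
    [0.51,[0,0.2,0.1],[0.032,0.009,-0.04]]
  ]
}}

```text
clock: 27.97
tool_pos: [0.5071, 0.083, 0.2106]
orientation: [163.5, 22.5, 169.9]
force: [3.2, -2.4, -0.6]
opening: 0.0442
gripper_force: 30.0
```

```bash
python3 -c "
from kin import *
rep(-.008,-24,14)"
```

```text
t 27.97 F [ 3.2 -2.4 -0.6] Ftool [-3.1 -2.3  1.4] tq -0.081 sd 0.0 rho -24.24 err [-0.7 -0.5 -1.2] open 0.0442 y [0.06 0.96 0.26] x [-0.91  0.16 -0.38]
```

>>> {"fn": "step_arm", "kwargs": {
  "rows": [
    [0.51,[0,0,0],[0.006,0.002,-0.008]],
    [0.51,[0,0.1,0],[0.013,0.004,-0.016]],
    [0.51,[0,0.1,0.1],[0.019,0.005,-0.024]],
    [0.51,[0,0.2,0.1],[0.026,0.007,-0.032]],
    [0.51,[0,0.2,0.1],[0.032,0.009,-0.04]]
  ]
}}

```text
clock: 28.38
tool_pos: [0.5071, 0.0832, 0.2107]
orientation: [161.7, 21.7, 166.9]
force: [4.0, -2.1, -3.0]
opening: 0.0444
gripper_force: 30.0
```

```bash
python3 -c "
from kin import *
rep(-.008,-27,14)"
```

```text
t 28.38 F [ 4.  -2.1 -3. ] Ftool [-2.9 -2.4  3.8] tq -0.143 sd 0.0 rho -27.22 err [-0.7 -0.5 -1.2] open 0.0444 y [0.1  0.95 0.29] x [-0.91  0.21 -0.37]
```

>>> {"fn": "step_arm", "kwargs": {
  "rows": [
    [0.51,[0,0,0],[0.006,0.002,-0.008]],
    [0.51,[0,0.1,0],[0.013,0.004,-0.016]],
    [0.51,[0,0.1,0],[0.019,0.005,-0.024]],
    [0.51,[0,0.2,0],[0.026,0.007,-0.032]],
    [0.51,[0,0.2,0],[0.032,0.009,-0.04]]
  ]
}}

```text
clock: 28.8
tool_pos: [0.5071, 0.0834, 0.2108]
orientation: [159.9, 20.7, 164.0]
force: [4.5, -2.2, -2.2]
opening: 0.044
gripper_force: 30.0
```

```bash
python3 -c "
from kin import *
rep(-.008,-30,14)"
```

```text
t 28.8 F [ 4.5 -2.2 -2.2] Ftool [-3.8 -2.1  3.3] tq -0.092 sd 0.0 rho -30.19 err [-0.7 -0.4 -1.2] open 0.044 y [0.14 0.94 0.32] x [-0.9   0.26 -0.35]
```

>>> {"fn": "step_arm", "kwargs": {
  "rows": [
    [0.51,[0,0,0],[0.006,0.002,-0.008]],
    [0.51,[0,0.1,0],[0.013,0.004,-0.016]],
    [0.51,[0,0.1,0],[0.019,0.005,-0.024]],
    [0.51,[0,0.2,0],[0.026,0.007,-0.032]],
    [0.51,[0,0.2,0],[0.032,0.009,-0.04]]
  ]
}}

```text
clock: 29.22
tool_pos: [0.5071, 0.0836, 0.2109]
orientation: [158.2, 19.7, 161.1]
force: [5.0, -2.8, -1.6]
opening: 0.0437
gripper_force: 30.0
```

```bash
python3 -c "
from kin import *
rep(-.008,-33,14)"
```

```text
t 29.22 F [ 5.  -2.8 -1.6] Ftool [-4.7 -2.3  2.8] tq -0.06 sd 0.0 rho -33.18 err [-0.7 -0.4 -1.2] open 0.0437 y [0.18 0.92 0.35] x [-0.89  0.3  -0.34]
```

>>> {"fn": "step_arm", "kwargs": {
  "rows": [
    [0.51,[0.1,0,0],[0.006,0.002,-0.008]],
    [0.51,[0.2,0,0],[0.013,0.004,-0.016]],
    [0.51,[0.3,0,0.1],[0.019,0.005,-0.024]],
    [0.51,[0.3,0.1,0.1],[0.026,0.007,-0.032]],
    [0.51,[0.3,0.1,0.1],[0.032,0.009,-0.04]]
  ]
}}

```text
clock: 29.63
tool_pos: [0.5073, 0.0838, 0.2109]
orientation: [156.6, 18.5, 158.3]
force: [0.8, 0.5, 1.1]
opening: 0.044
gripper_force: 30.0
```

```bash
python3 -c "
from kin import *
rep(-.008,-36,14)"
```

```text
t 29.63 F [0.8 0.5 1.1] Ftool [-0.9  1.  -0.5] tq -0.086 sd 0.0 rho -36.16 err [-0.7 -0.4 -1.1] open 0.044 y [0.22 0.9  0.38] x [-0.88  0.35 -0.32]
```

>>> {"fn": "step_arm", "kwargs": {
  "rows": [
    [0.51,[0,0,0],[0.006,0.002,-0.008]],
    [0.51,[0,0.1,0],[0.013,0.004,-0.016]],
    [0.51,[0,0.1,0.1],[0.019,0.005,-0.024]],
    [0.51,[0,0.2,0.1],[0.026,0.007,-0.032]],
    [0.51,[0,0.2,0.1],[0.032,0.009,-0.04]]
  ]
}}

```text
clock: 30.05
tool_pos: [0.5073, 0.0839, 0.211]
orientation: [155.0, 17.4, 155.5]
force: [0.1, 1.2, 1.4]
opening: 0.044
gripper_force: 30.0
```

```bash
python3 -c "
from kin import *
rep(-.008,-39,14)"
```

```text
t 30.05 F [0.1 1.2 1.4] Ftool [-0.   1.6 -0.8] tq -0.134 sd 0.0 rho -39.14 err [-0.7 -0.3 -1.1] open 0.044 y [0.26 0.88 0.4 ] x [-0.87  0.4  -0.3 ]
```

>>> {"fn": "step_arm", "kwargs": {
  "rows": [
    [0.51,[0,0,0],[0.006,0.002,-0.008]],
    [0.51,[0,0.1,0],[0.013,0.004,-0.016]],
    [0.51,[0.1,0.1,0.1],[0.019,0.005,-0.024]],
    [0.51,[0.1,0.2,0.1],[0.026,0.007,-0.032]],
    [0.51,[0.1,0.2,0.1],[0.032,0.009,-0.04]]
  ]
}}

```text
clock: 30.47
tool_pos: [0.5074, 0.0841, 0.2111]
orientation: [153.6, 16.1, 152.8]
force: [-1.8, 0.1, 1.7]
opening: 0.0441
gripper_force: 30.0
```

```bash
python3 -c "
from kin import *
rep(-.008,-42,14)"
```

```text
t 30.47 F [-1.8  0.1  1.7] Ftool [ 1.1  0.3 -2.2] tq -0.207 sd 0.0 rho -42.12 err [-0.8 -0.3 -1.1] open 0.0441 y [0.3  0.85 0.43] x [-0.85  0.44 -0.28]
```

>>> {"fn": "step_arm", "kwargs": {
  "rows": [
    [0.51,[0,0,0],[0.006,0.002,-0.008]],
    [0.51,[0,0.1,0],[0.013,0.004,-0.016]],
    [0.51,[0.1,0.1,0.1],[0.019,0.005,-0.024]],
    [0.51,[0.1,0.2,0.1],[0.026,0.007,-0.032]],
    [0.51,[0.1,0.2,0.1],[0.032,0.009,-0.04]]
  ]
}}

```text
clock: 30.88
tool_pos: [0.5075, 0.0843, 0.2112]
orientation: [152.1, 14.8, 150.1]
force: [-2.6, 1.2, 2.7]
opening: 0.044
gripper_force: 30.0
```

```bash
python3 -c "
from kin import *
rep(-.008,-45,14)"
```

```text
t 30.88 F [-2.6  1.2  2.7] Ftool [ 2.1  1.3 -3.1] tq -0.166 sd 0.0 rho -45.1 err [-0.8 -0.3 -1.1] open 0.044 y [0.34 0.83 0.45] x [-0.84  0.48 -0.25]
```

```bash
python3 - <<'E'
from kin import *
T=[]
for k in range(5):
    im=ctrl.snapshot('top'); T.append(round(tq(),3))
print(T);cv2.imwrite("pics/k_t.png",im[:,:,::-1]);s=ctrl.snapshot("scene");cv2.imwrite("pics/k_s.png",s[:,:,::-1])
for n in("top0","f1_top_raw","i1_top_raw","j_t","k_t"):
    I=cv2.imread(f"pics/{n}.png")[:,:,::-1].astype(int);w=np.clip(I[...,0]-I[...,2]-50,0,None)[184:204,292:310].astype(float)
    yy,xx=np.mgrid[184:204,292:310];print(n,round(w.sum()),((w*xx).sum()/w.sum()).round(2),((w*yy).sum()/w.sum()).round(2),"rows",(w.sum(1)[6:18]).astype(int))
c=lambda im,x,y,w,h:cv2.resize(im[y:y+h,x:x+w],(400,300),interpolation=2)
S=(310,185,48,36);Tt=(284,176,40,30);r=lambda n:cv2.imread(f"pics/{n}.png")
cv2.imwrite("pics/k.png",np.vstack([np.hstack([c(r("j_s"),*S),c(r("j_t"),*Tt)]),np.hstack([c(r("k_s"),*S),c(r("k_t"),*Tt)])]))
E
```

```text
[-0.108, 0.04, -0.034, -0.045, -0.019]
top0 2453 299.99 195.06 rows [  0   0  23 227 566 800 432 405   0   0   0   0]
f1_top_raw 2333 300.0 195.11 rows [  0   0   2 234 478 796 445 378   0   0   0   0]
i1_top_raw 2329 300.01 195.11 rows [  0   0   3 232 478 795 443 378   0   0   0   0]
j_t 796 300.51 193.79 rows [  0   0   1 251 465  75   0   4   0   0   0   0]
k_t 33 308.88 200.0 rows [ 0  0  0  0  0  0  0  0  0  0 33  0]
```

View pics/k.png

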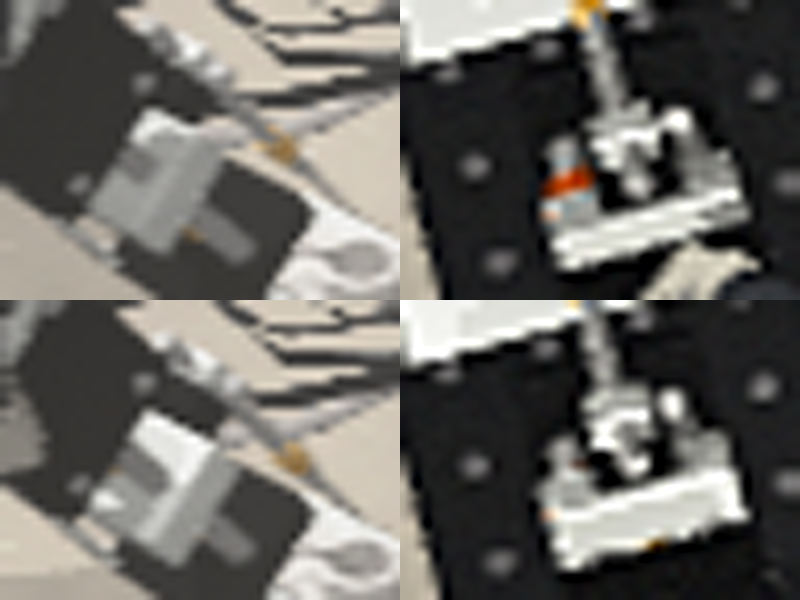

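The bottom crops show the carriage moved further down, and the orange collar, at (570,185) in the upper crop, is now hidden behind it. So it had not been pushed up to this point. I'll continue in 2° steps.

>>> {"fn": "step_arm", "kwargs": {
  "rows": [
    [0.51,[0,0,0],[0.004,0.001,-0.005]],
    [0.51,[0,0,0],[0.009,0.002,-0.011]],
    [0.51,[0,0.1,0],[0.013,0.004,-0.016]],
    [0.51,[0.1,0.1,0.1],[0.017,0.005,-0.021]],
    [0.51,[0.1,0.1,0.1],[0.021,0.006,-0.027]]
  ]
}}

```text
clock: 31.6
tool_pos: [0.5076, 0.0844, 0.2112]
orientation: [151.3, 13.9, 148.4]
force: [-4.2, 1.0, 4.6]
opening: 0.0445
gripper_force: 30.0
```

```bash
python3 -c "
from kin import *
rep(-.008,-47,14)"
```

```text
t 31.6 F [-4.2  1.   4.6] Ftool [ 2.9  1.4 -5.4] tq -0.167 sd 0.0 rho -47.07 err [-0.8 -0.2 -1.1] open 0.0445 y [0.36 0.81 0.47] x [-0.83  0.51 -0.24]
```

>>> {"fn": "step_arm", "kwargs": {
  "rows": [
    [0.51,[0,0,0],[0.004,0.001,-0.005]],
    [0.51,[0,0,0],[0.009,0.002,-0.011]],
    [0.51,[0,0.1,0],[0.013,0.004,-0.016]],
    [0.51,[0.1,0.1,0.1],[0.017,0.005,-0.021]],
    [0.51,[0.1,0.1,0.1],[0.021,0.006,-0.027]]
  ]
}}

```text
clock: 32.02
tool_pos: [0.5077, 0.0845, 0.2113]
orientation: [150.4, 12.9, 146.6]
force: [-5.0, 1.6, 3.6]
opening: 0.0444
gripper_force: 30.0
```

```bash
python3 -c "
from kin import *
rep(-.008,-49,14)
ctrl.snapshot('top');print(tq())"
```

```text
t 32.02 F [-5.   1.6  3.6] Ftool [ 4.1  1.  -4.7] tq -0.189 sd 0.0 rho -49.06 err [-0.8 -0.2 -1.1] open 0.0444 y [0.39 0.79 0.48] x [-0.81  0.54 -0.22]
-0.15595079764216635
```

>>> {"fn": "step_arm", "kwargs": {
  "rows": [
    [0.51,[-0.2,0.1,0.1],[-0.004,-0.001,0.005]],
    [0.51,[-0.5,0.2,0.1],[-0.009,-0.002,0.011]],
    [0.51,[-0.5,0.1,0.1],[-0.013,-0.004,0.016]],
    [0.51,[-0.6,0.1,0.1],[-0.017,-0.005,0.021]],
    [0.51,[-0.6,0.1,0.1],[-0.021,-0.006,0.027]]
  ]
}}

```text
clock: 32.48
tool_pos: [0.5074, 0.0845, 0.2113]
orientation: [151.3, 13.9, 148.5]
force: [6.0, -1.3, -3.9]
opening: 0.044
gripper_force: 30.0
```

```bash
python3 -c "
from kin import *
rep(-.008,-47,14)"
```

```text
t 32.48 F [ 6.  -1.3 -3.9] Ftool [-4.7 -0.8  5.5] tq 0.064 sd 0.0 rho -46.98 err [-0.6 -0.3 -1.2] open 0.044 y [0.36 0.81 0.47] x [-0.83  0.51 -0.24]
```

>>> {"fn": "step_arm", "kwargs": {
  "rows": [
    [0.51,[0,0,0],[-0.004,-0.001,0.005]],
    [0.51,[0,0,0],[-0.009,-0.002,0.011]],
    [0.51,[0,-0.1,0],[-0.013,-0.004,0.016]],
    [0.51,[-0.1,-0.1,-0.1],[-0.017,-0.005,0.021]],
    [0.51,[-0.1,-0.1,-0.1],[-0.021,-0.006,0.027]]
  ]
}}

```text
clock: 32.9
tool_pos: [0.5074, 0.0844, 0.2113]
orientation: [152.2, 14.8, 150.2]
force: [6.6, -2.2, -4.1]
opening: 0.044
gripper_force: 30.0
```

```bash
python3 -c "
from kin import *
rep(-.008,-45,14)"
```

```text
t 32.9 F [ 6.6 -2.2 -4.1] Ftool [-5.6 -1.4  5.7] tq -0.006 sd 0.0 rho -44.99 err [-0.6 -0.3 -1.2] open 0.044 y [0.34 0.83 0.45] x [-0.84  0.48 -0.26]
```

>>> {"fn": "step_arm", "kwargs": {
  "rows": [
    [0.51,[0,0,0],[0.004,0.001,-0.005]],
    [0.51,[0,0,0],[0.009,0.002,-0.011]],
    [0.51,[0,0.1,0],[0.013,0.004,-0.016]],
    [0.51,[0.1,0.1,0.1],[0.017,0.005,-0.021]],
    [0.51,[0.1,0.1,0.1],[0.021,0.006,-0.027]]
  ]
}}

```text
clock: 33.32
tool_pos: [0.5074, 0.0844, 0.2113]
orientation: [151.3, 13.9, 148.4]
force: [5.9, -1.2, -4.3]
opening: 0.0442
gripper_force: 30.0
```

```bash
python3 -c "
from kin import *
rep(-.008,-47,14)"
```

```text
t 33.32 F [ 5.9 -1.2 -4.3] Ftool [-4.4 -0.9  5.8] tq -0.152 sd 0.0 rho -47.01 err [-0.6 -0.3 -1.2] open 0.0442 y [0.36 0.81 0.47] x [-0.83  0.51 -0.24]
```

>>> {"fn": "step_arm", "kwargs": {
  "rows": [
    [0.51,[0,0,0],[0.004,0.001,-0.005]],
    [0.51,[0,0,0],[0.009,0.002,-0.011]],
    [0.51,[0,0.1,0],[0.013,0.004,-0.016]],
    [0.51,[0.1,0.1,0.1],[0.017,0.005,-0.021]],
    [0.51,[0.1,0.1,0.1],[0.021,0.006,-0.027]]
  ]
}}

```text
clock: 33.73
tool_pos: [0.5075, 0.0846, 0.2114]
orientation: [150.4, 13.0, 146.7]
force: [4.5, -1.8, -3.7]
opening: 0.0441
gripper_force: 30.0
```

```bash
python3 -c "
from kin import *
rep(-.008,-49,14)"
```

```text
t 33.73 F [ 4.5 -1.8 -3.7] Ftool [-3.8 -1.5  4.5] tq -0.109 sd 0.0 rho -49.0 err [-0.6 -0.3 -1.2] open 0.0441 y [0.39 0.79 0.48] x [-0.81  0.54 -0.22]
```

>>> {"fn": "step_arm", "kwargs": {
  "rows": [
    [0.51,[0,0,0],[0.005,0.0015,-0.007]],
    [0.51,[0,0.1,0],[0.011,0.003,-0.013]],
    [0.51,[0,0.1,0],[0.016,0.0045,-0.02]],
    [0.51,[0.1,0.1,0.1],[0.022,0.006,-0.027]],
    [0.51,[0.1,0.2,0.1],[0.027,0.0075,-0.033]]
  ]
}}

```text
clock: 34.15
tool_pos: [0.5075, 0.0847, 0.2115]
orientation: [149.4, 11.7, 144.6]
force: [5.3, -1.6, -4.3]
opening: 0.044
gripper_force: 30.0
```

```bash
python3 -c "
from kin import *
rep(-.008,-51.5,14)"
```

```text
t 34.15 F [ 5.3 -1.6 -4.3] Ftool [-4.3 -1.2  5.4] tq -0.222 sd 0.0 rho -51.49 err [-0.6 -0.3 -1.1] open 0.044 y [0.41 0.76 0.5 ] x [-0.8   0.57 -0.2 ]
```

>>> {"fn": "step_arm", "kwargs": {
  "rows": [
    [0.51,[0,0,0],[0.005,0.0015,-0.007]],
    [0.51,[0,0.1,0],[0.011,0.003,-0.013]],
    [0.51,[0,0.1,0],[0.016,0.0045,-0.02]],
    [0.51,[0.1,0.1,0.1],[0.022,0.006,-0.027]],
    [0.51,[0.1,0.2,0.1],[0.027,0.0075,-0.033]]
  ]
}}

```text
clock: 34.57
tool_pos: [0.5076, 0.0849, 0.2116]
orientation: [148.4, 10.5, 142.5]
force: [4.7, -2.0, -4.8]
opening: 0.0444
gripper_force: 30.0
```

```bash
python3 -c "
from kin import *
rep(-.008,-54,14)"
```

```text
t 34.57 F [ 4.7 -2.  -4.8] Ftool [-4.  -1.8  5.5] tq -0.199 sd 0.0 rho -53.97 err [-0.6 -0.3 -1.2] open 0.0444 y [0.44 0.73 0.52] x [-0.78  0.6  -0.18]
```

>>> {"fn": "step_arm", "kwargs": {
  "rows": [
    [0.51,[0,0,0],[0.004,0.001,-0.005]],
    [0.51,[0,0,0],[0.009,0.002,-0.011]],
    [0.51,[0,0.1,0],[0.013,0.004,-0.016]],
    [0.51,[0.1,0.1,0.1],[0.017,0.005,-0.021]],
    [0.51,[0.1,0.1,0.1],[0.021,0.006,-0.027]]
  ]
}}

```text
clock: 34.98
tool_pos: [0.5077, 0.085, 0.2117]
orientation: [147.7, 9.5, 140.8]
force: [3.6, -2.6, -5.6]
opening: 0.0438
gripper_force: 30.0
```

```bash
python3 -c "
from kin import *
rep(-.008,-56,14)
for k in range(6): ctrl.snapshot('top'); print(round(tq(),3))"
```

```text
t 34.98 F [ 3.6 -2.6 -5.6] Ftool [-3.4 -3.1  5.4] tq -0.171 sd 0.0 rho -55.95 err [-0.6 -0.2 -1.2] open 0.0438 y [0.47 0.71 0.53] x [-0.76  0.62 -0.16]
-0.151
-0.178
-0.088
-0.105
-0.099
-0.077
```

>>> {"fn": "step_arm", "kwargs": {
  "rows": [
    [0.51,[0,0,0],[0.004,0.001,-0.005]],
    [0.51,[0,0,0],[0.009,0.002,-0.011]],
    [0.51,[0,0.1,0],[0.013,0.004,-0.016]],
    [0.51,[0.1,0.1,0.1],[0.017,0.005,-0.021]],
    [0.51,[0.1,0.1,0.1],[0.021,0.006,-0.027]]
  ]
}}

```text
clock: 35.7
tool_pos: [0.5078, 0.0851, 0.2117]
orientation: [146.9, 8.4, 139.1]
force: [5.1, -1.8, -3.8]
opening: 0.0439
gripper_force: 30.0
```

```bash
python3 -c "
from kin import *
rep(-.008,-58,14)
for k in range(6): ctrl.snapshot('top'); print(round(tq(),3))"
```

```text
t 35.7 F [ 5.1 -1.8 -3.8] Ftool [-4.4 -0.8  4.9] tq -0.205 sd 0.0 rho -57.95 err [-0.6 -0.2 -1.1] open 0.0439 y [0.49 0.69 0.54] x [-0.75  0.65 -0.15]
-0.132
-0.14
-0.118
-0.045
-0.105
-0.129
```

>>> {"fn": "step_arm", "kwargs": {
  "rows": [
    [0.51,[0,0,0],[0.006,0.002,-0.008]],
    [0.51,[0,0.1,0],[0.013,0.004,-0.016]],
    [0.51,[0.1,0.1,0.1],[0.019,0.005,-0.024]],
    [0.51,[0.1,0.2,0.1],[0.026,0.007,-0.032]],
    [0.51,[0.1,0.2,0.1],[0.032,0.009,-0.04]]
  ]
}}

```text
clock: 36.42
tool_pos: [0.5079, 0.0852, 0.2118]
orientation: [145.9, 6.8, 136.7]
force: [4.8, -2.5, -4.2]
opening: 0.044
gripper_force: 30.0
```

```bash
python3 -c "
from kin import *
rep(-.008,-61,14)
for k in range(3): ctrl.snapshot('top'); print(round(tq(),3))"
```

```text
t 36.42 F [ 4.8 -2.5 -4.2] Ftool [-4.7 -1.5  4.8] tq -0.345 sd 0.0 rho -60.92 err [-0.6 -0.2 -1.1] open 0.044 y [0.52 0.65 0.56] x [-0.72  0.68 -0.12]
-0.254
-0.246
-0.224
```

>>> {"fn": "step_arm", "kwargs": {
  "rows": [
    [0.51,[0,0,0],[0.006,0.002,-0.008]],
    [0.51,[0,0.1,0],[0.013,0.004,-0.016]],
    [0.51,[0.1,0.1,0.1],[0.019,0.005,-0.024]],
    [0.51,[0.1,0.2,0.1],[0.026,0.007,-0.032]],
    [0.51,[0.1,0.2,0.1],[0.032,0.009,-0.04]]
  ]
}}

```text
clock: 36.98
tool_pos: [0.508, 0.0853, 0.212]
orientation: [145.0, 5.2, 134.3]
force: [4.9, -1.7, -3.5]
opening: 0.0445
gripper_force: 30.0
```

```bash
python3 -c "
from kin import *
rep(-.008,-64,14)
for k in range(3): ctrl.snapshot('top'); print(round(tq(),3))"
```

```text
t 36.98 F [ 4.9 -1.7 -3.5] Ftool [-4.3 -0.4  4.5] tq -0.386 sd 0.0 rho -63.89 err [-0.6 -0.2 -1.1] open 0.0445 y [0.55 0.61 0.57] x [-0.7   0.71 -0.09]
-0.339
-0.262
-0.282
```

>>> {"fn": "step_arm", "kwargs": {
  "rows": [
    [0.46,[0,0,0],[0,0,0]],
    [0.4,[0,0,0],[0,0,0]],
    [0.32,[0,0,0],[0,0,0]],
    [0.3,[-9,-7,16],[0,0,0]],
    [0.3,[-23,-17.5,41],[0,0,0]]
  ]
}}

```text
clock: 37.55
tool_pos: [0.4839, 0.0682, 0.2508]
orientation: [145.2, 5.0, 134.4]
force: [0.1, -0.3, 0.7]
opening: 0.0606
gripper_force: 0.0
```

>>> {"fn": "step_arm", "kwargs": {
  "rows": [
    [0.3,[-14,-10.5,25],[0,0,0]],
    [0.3,[-22,-40,35],[0,0,0]],
    [0.3,[-30,-75,45],[0,0,0]],
    [0.3,[-35,-110,55],[0,0,0]],
    [0.3,[-40,-145,60],[0,0,0]]
  ]
}}

```text
clock: 37.97
tool_pos: [0.4455, -0.0718, 0.3149]
orientation: [144.8, 5.3, 134.5]
force: [1.4, -0.6, -0.3]
opening: 0.061
gripper_force: 0.0
```

>>> {"fn": "step_arm", "kwargs": {
  "rows": [
    [0.3,[-10,-38,0],[0,0,0]],
    [0.3,[-20,-76,0],[0,0,0]],
    [0.3,[-30,-114,0],[0,0,0]],
    [0.3,[-40,-150,0],[0,0,0]],
    [0.3,[-40,-150,0],[0,0,0]]
  ]
}}

```text
clock: 38.38
tool_pos: [0.404, -0.2281, 0.311]
orientation: [145.1, 5.0, 133.9]
force: [-0.1, -0.7, 0.2]
opening: 0.061
gripper_force: 0.0
```

```bash
python3 - <<'E'
from look import *
st();im=ctrl.snapshot("top");T=cv2.cvtColor(im,cv2.COLOR_RGB2GRAY);cv2.imwrite("pics/end_t.png",im[:,:,::-1])
T0=cv2.imread("pics/i1_top_raw.png",0)
print("now");print(T[229:246,314:328]);print("after fine");print(T0[229:246,314:328])
E
```

```text
38.3833 [-35.7  -4.4 -13.  -35.1 -72.9 -90.7] [ 0.404  -0.2281  0.311 ] [145.1   5.  133.9] [-0.1 -0.7  0.2] [-1.293  1.38  -0.115] 0.061 0.0
now
[[214 245 249 246 195 144  91 136 194 183 162 142 188 173]
 [248 252 194  63  91  74   0   5  89 166 192 169 128 122]
 [245 143   0  33  89  93   1  11   0  29 126 193 187 191]
 [135   0  10   7 128 187   4  13  17   7  52 110 154 171]
 [ 38   7  16  12  65 106  74  10  13  16   5 120 200 190]
 [  0   8  15  18  65 107  94   6  15  16   3  20  84 139]
 [  0  14  28  17  11 128 187   5  22  22   5  62 147 163]
 [  0  19  22  22  14  95 138   9  15  14  17   4  85 121]
 [  1  12  18  27  17  36  76  87  24  29  26   8  24 120]
 [106   9  16  25  32  69 105  93  37  48  47  28  60 143]
 [101  10  27  40  45  32 204 255  28  45  50  47  19 112]
 [101   4  33  47  49  33 199 255  28  41  52  49  33 114]
 [131  10  39  53  49  33 104 182 158  41  47  48  25 114]
 [179  90  37  47  50  41 116 173  96  43  46  44  44 122]
 [167  76  30  45  49  49  41  38  43  46  44  38  90 163]
 [187 175  94  37  46  47  47  47  47  44  38  69 143 189]
 [180 187 
[... 364 characters left out ...]
3  20  14  62 107  91   7  21  11   4  51 139 183]
 [  0  11  20  20   9 128 187   0  16  17  11  62 119 117]
 [  0  20  22  26   9  95 137  10  14  14  16   2  87 121]
 [  0  13  21  25  23  35  76  86  22  26  21   7  27 144]
 [ 46   9  11  25  29  68 104  92  36  47  45  28  67 166]
 [100   5  30  42  43  32 203 255  28  48  52  46  14 132]
 [ 97   4  30  49  48  32 199 255  24  41  50  46  27 134]
 [154   7  38  51  48  35 104 181 159  40  47  45  24 132]
 [211 102  34  49  48  43 115 172  95  41  47  42  47 143]
 [195  85  26  42  47  47  42  37  41  46  43  34 102 191]
 [219 207 106  34  42  47  47  45  43  41  35  74 166 222]
 [211 219 192  58  33  38  39  39  36  33  78 167 219 213]]
```

The fine knob's line is unchanged from after the first step, the stop was felt, and the robot is clear. Handing in.

```bash
python3 -c "
from plant import ctrl
print(ctrl.close_job())"
```

```text
the job is handed in; nothing more can be done
None
```

I handed the job in with the fine knob on its datum line to within about 2–3° and the carriage run down to the orange collar. I felt the stop one step late, so the collar may have been pushed about 0.3 mm along its rod.

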